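# Secure an exhibit parcel behind a snap-hook arm

### The job

Slide the green parcel squarely into the mouth of the blue-grey holding bay until it sits fully home against the back wall, then swing the dark steel arm across the mouth and push its snap hook onto the bay's yellow ring until the brass gate flicks shut behind the ring bar. Only after that, slide the red lock along the arm all the way towards the hook so that the gate cannot open. Leave the dish, the jar and the carton where they are, and let go of everything.

Things in the scene. Friction and masses are not known exactly. Their poses are not given: they have to be found in the camera images.
- bay: Low blue-grey steel bay fixed to the desk; origin on the desk amid it, z up. A fence open at its -y side: the parcel goes in along +y. Inside: x from -56 to +56 mm, mouth at y=-40, back wall's inner face at y=+40. Side walls 30 mm high, back 45, all 8 thick. It has no floor: the parcel slides on the desk. A bracket 70 mm high stands outside its +x wall (x 63 to 138, y 8 to 16).
- mouth (a point): Middle of the bay's mouth, on the desk, at bay (0, -40) mm; axes as the bay's. From the mouth's two corners (x = +-60 mm) guide wings 25 mm high flare outwards to x = +-87, 46 mm in front of the mouth. They guide only small errors: a parcel pressed hard on one of them jams, so bring it in roughly centred and square.
- parcel_center (a point): Centre (half-way up) of the green wrapped parcel, a solid box 96 (x) by 66 (y) by 60 mm (z), about 0.45 kg, lying loose on the desk in front of the mouth. Axes along its sides; at the start its heading is within 0.3 rad of the bay's. Home: its centre at bay x about 0 (up to 8 mm either side), y = +7 mm, long side along the bay's x.
- swing_arm (a joint): Angle (rad) of the dark steel arm. 0 = shut: along the bay's +x across the mouth, hook spine against the ring bar (the stop). Grows as it opens, clockwise from above (pi/2: along bay -y). Stays where left (0.1 N m). Shutting, the gate meets the ring at about 0.19, pushing on takes 4 to 6 N at the hook, and the gate flicks shut at about 0.04. Once caught it rests from 0 to 0.13.
- pivot (a point): The arm's upright hinge axis at the arm's mid height, 42 mm above the desk, at bay (-100, -58) mm; axes as the bay's. The arm is a straight bar 12 mm thick and 16 high (34 to 50 mm above the desk); its centre line runs from here out to 233 mm. Push it shut on its flat outer side, the side away from the gate.
- hook (a point): Point on the arm's centre line 205 mm from the pivot: middle of the snap hook's spine, 42 mm above the desk. Its x axis points outwards along the arm, y the way the hook faces (the way the arm moves when shutting). A shoulder (167 to 187 mm from the pivot) and a nose (221 to 233) reach 44 mm along +y; the gate spans between their ends.
- gate (a joint): Angle (rad) of the sprung brass gate, a 30 mm long, 6 mm thick pin hinged on the end of the hook's shoulder. 0 = closed across the hook's mouth, its spring pulls it there; it only opens inwards, up to 1.35.
- ring_bar (a point): Middle of the upright front bar of the yellow steel ring (8 mm thick bar, upright D shape 48 mm high and 56 mm deep), 42 mm above the desk at bay (115, -48). It has to end inside the hook, between spine and gate.
- lock (a joint): Travel (m) of the red lock along the arm: 0 = drawn back towards the pivot, 0.020 = fully forward with its tongue behind the gate, which then cannot open (so it must stay back until the hook has snapped). Stays where it is left; takes about 2 N to slide.
- lock_tab (a point): Centre of the upright red tab of the lock, on top of the arm 86 mm from the pivot when drawn back: 12 mm along the arm, 22 mm across it, 30 mm high (50 to 80 mm above the desk). Its x axis points along the arm towards the hook: push the tab that way.
- dish: Green plastic dish, 140 mm across, 22 mm high, loose bystander; origin under its centre.
- jar: White plastic jar with a blue cap, 60 mm across, 85 mm high, loose bystander; origin under its centre.
- carton: Brown carton 110 by 75 by 50 mm, loose bystander; origin under its centre.
Things that resemble listed ones, but are neither listed nor needed, are in the scene too. Of the things that look like the part that bears parcel_center, take the one that is farthest to the robot's left at the start.

How it is judged:
By the outcome, as a careful person would: the job done as asked, in the order asked, and still so for the second after the job is handed in, with the robot touching nothing.
It also fails if it takes over 72 s, if anything falls off the work surface, if the arm or the gripper's body presses on something with over 40 N, if the wrist force passes 120 N, or if a joint passes its speed limit or range.

### The arm

A 6-joint arm with a two-finger parallel gripper is mounted at the origin on the work surface. World frame = base frame: x ahead of the robot, y to its left, z up, the work surface at z = 0. Lengths are in mm, angles in rad, forces in N, time in s.
With the tool pointing down it reaches from about 350 to 875 mm from the base axis. Payload 4.2 kg.
Tool frame: the origin (TCP) lies at the very end of the fingers, on their centre line; the grasp point (between the pads) lies arm.grip_depth behind it (arm.grip_depth is the distance from the TCP to the grasp point, in mm); x points along the fingers, y is the direction in which the jaws open and shut, and the axes are right-handed (so a half turn about x gives the same grasp; the last joint's range is limited). The gripper opens to 85 mm and grips with 20 to 120 N. Pads are 22 mm wide; open, the fingers measure 114 mm over their backs; the gripper's body (76 mm by 85 mm) begins 54 mm behind the grasp point. The pads swing forward as they close: fully open they stand 13 mm farther back than shut.
Start: joints at [-0.968, 0.385, 0.008, 0, -1.194, -0.259], TCP at [210.682, -588.398, 231.312] pointing down, gripper open.
Joint ranges: [-3.14, 3.14], [-1.21, 2.06], [-1.07, 1.41], [-3.16, 2.05], [-2.99, -0.16], [-3.1, 3.1]. Speed limits (rad/s): [2.79, 2.79, 3.14, 3.14, 3.14, 3.14].

### API

Orientations are given as a unit quaternion [x, y, z, w].
In Python, from bench import arm, get_image, models gives the robot as it stands.
- The arm moves only by the tool arm_command, never from a script. Its argument "rows" is a list of rows, each an object of numbers: "dx", "dy", "dz": the shift along the tool's x, y, z in m; "wx", "wy", "wz": the turn, a rotation vector about the tool's x, y, z in degrees; "gripper": the closure, from -1 (fully open) to 1 (shut). A call has exactly 8 rows; each row is the pose to reach, as a shift and turn from the pose measured when the call began, along the tool's axes at that moment; what a row does not reach only later rows make up. A row lasts 1/10 s, in which the tool goes at most 50 mm and 8.59 degrees, less where a joint would pass 70% of its speed; a pose out of reach is approached as far as the arm can. A call with a gripper value outside its range is refused whole. The fingers move at their own pace and stop on an object; the grip force is fixed at half the most. Time passes only in rows, so rows that repeat a pose let the fingers close, or fill a call up. It gives the time, the measured TCP pose, the force and the opening at its end, in the units of the state.
- arm.read_state(): the state, without advancing time (a new reading comes with each control period).
- get_image(name): name is "scene" or "top" or "wrist"; returns a dict with "img" (400x640x3 uint8, red, green, blue), "K" (3x3 intrinsics, pixels), "rvec" (rotation vector, rad) and "tvec" (3), from world to camera coordinates, as OpenCV has them; the wrist camera has in their place "T_tool_cam" (4x4, takes a point from camera to tool coordinates, whose origin is the TCP and whose axes are the tool frame's). Camera axes: x right, y down, z forward; pixel columns grow to the right and rows downward; lengths in mm; the calibration is good to about 2 mm. A picture is of the moment at which its call begins: read the wrist's pose just before it. There is no depth.
- arm.job_done(): hands the job in, once; it reports no verdict.
Trained networks look in the newest picture that a camera, given by its name, has taken for a name from the list of things; names that differ only in an ending like _2 or _b are one class to them, and where a whole thing is asked for, a point or a joint stands for the part that bears it (a point fixed in the world has none). Each returns a list of dicts, best first, with "conf" (0 to 1); they miss things now and then, are a little off and sometimes report something else, mostly with a low value. They report only what shows in the picture. A call takes as long as a camera call. They do not tell look-alikes from the thing itself.
- models.cut_out(camera, query): "mask" (400x640 bool, what is visible of it) and "extent" ([left, top, right, bottom] in pixels, round what is visible of it).
The state is a dict: "clock": time; "joints": joint angles; "joint_vel": joint speeds; "joint_efforts": joint torques, N m; "position": TCP position; "ee_rot": TCP orientation; "contact_force": force on the tool from outside, world axes, zero at the start; "wrist_torque": the same for the moment, N m; "gripper_width": finger opening in mm.
Only numpy, scipy, OpenCV 4.12 (cv2) and the standard library are available. Lean on these libraries where they do the work, as an engineer would, in place of code of your own. Each camera call takes 0.05 s, during which the arm holds its last target.

## Working session

There is one attempt and no reset: what is moved stays moved. The work goes in short steps, Python scripts to look and compute and a tool call to move; the robot and the scene stay as the last step left them, time stands still between calls to the robot, and variables do not carry over. Pictures are saved under pics/ and viewed, and the job is handed in when it is done.

Besides the shell and the picture viewer there is one more tool, called after "Request:" as name(argument=value, ...), one argument or row to a line, values as JSON. arm_command: Moves the arm, as the interface text tells. Its arguments: {"type":"object","properties":{"rows":{"type":"array"}},"required":["rows"]}

```bash
mkdir -p pics; ls; python3 - <<'E'
from bench import arm,get_image,models
import cv2,numpy as np
s=arm.read_state()
print({k:np.round(v,3).tolist() for k,v in s.items()})
try: print(arm.grip_depth)
except Exception as e: print(e)
for n in ["scene","top"]:
    d=get_image(n); cv2.imwrite(f"pics/{n}0.png",d["img"][:,:,::-1])
    print(n,d["K"],d["rvec"],d["tvec"])
E
```

```text
pics
{'clock': 0.0, 'joints': [-0.968, 0.386, 0.007, -0.0, -1.194, -0.259], 'joint_vel': [0.0, -0.0, -0.002, 0.002, -0.002, -0.0], 'joint_efforts': [0.001, -39.229, 18.841, 4.186, -0.005, -0.0], 'position': [210.468, -587.864, 230.22], 'ee_rot': [-0.12, 0.697, 0.122, 0.697], 'contact_force': [0.192, 0.786, -0.413], 'wrist_torque': [0.027, 0.077, 0.036], 'gripper_width': 85.54}
18.700000000000003
scene [[416.10958582   0.         319.20923354]
 [  0.         416.10958582 205.41236747]
 [  0.           0.           1.        ]] [ 0.79513463  2.56471247 -1.1078897 ] [ 467.77997208 -157.5538777  1414.75557648]
top [[441.57032237   0.         313.91167765]
 [  0.         441.57032237 203.08464088]
 [  0.           0.           1.        ]] [ 2.22744824 -2.1843889   0.07732636] [ -38.75102356  570.86774495 1355.34572926]
```

View pics/scene0.png

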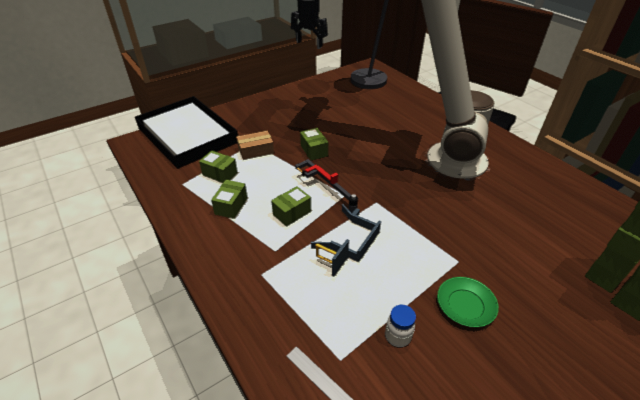

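View pics/top0.png

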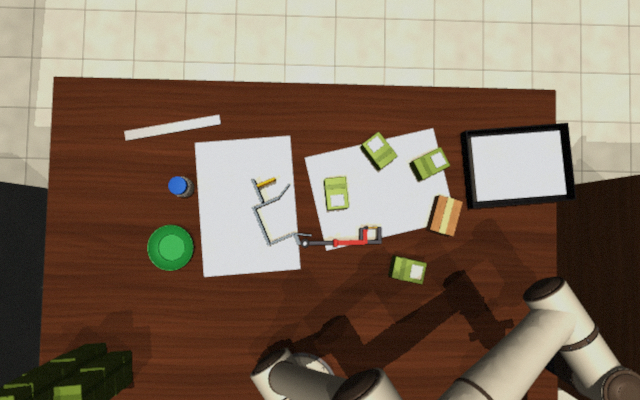

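```bash
cat > h.py <<'E'
from bench import arm,get_image,models
import cv2,numpy as np
from scipy.spatial.transform import Rotation as R
def cam(n):
    st=arm.read_state(); d=get_image(n)
    if n=="wrist":
        T=np.eye(4);T[:3,:3]=R.from_quat(st["ee_rot"]).as_matrix();T[:3,3]=st["position"]
        W=np.linalg.inv(T@np.array(d["T_tool_cam"]))
        d["rvec"]=cv2.Rodrigues(W[:3,:3])[0];d["tvec"]=W[:3,3]
    return d
def proj(d,P):
    return cv2.projectPoints(np.array(P,float).reshape(-1,3),np.array(d["rvec"],float),np.array(d["tvec"],float),np.array(d["K"]),None)[0].reshape(-1,2)
def back(d,uv,z):
    Rm=cv2.Rodrigues(np.array(d["rvec"],float))[0];C=-Rm.T@np.array(d["tvec"]).ravel()
    r=(Rm.T@np.linalg.inv(d["K"])@np.c_[np.atleast_2d(uv),np.ones(len(np.atleast_2d(uv)))].T).T
    return C+r*((z-C[2])/r[:,2])[:,None]
def crop(img,x0,y0,x1,y1,f,name):
    cv2.imwrite(name,cv2.resize(img[y0:y1,x0:x1,::-1],None,fx=f,fy=f,interpolation=cv2.INTER_CUBIC))
E
python3 - <<'E'
from h import *
d=cam("top"); crop(d["img"],220,120,420,270,4,"pics/top0z.png")
e=cam("scene"); crop(e["img"],190,120,390,270,4,"pics/scene0z.png")
for n,dd in(("top",d),("scene",e)):
  for q in ["bay","parcel_center","swing_arm","lock_tab","ring_bar","dish","jar","carton"]:
    for r in models.cut_out(n,q):
        ys,xs=np.nonzero(r["mask"]);c=(xs.mean(),ys.mean())
        print(n,q,round(r["conf"],2),np.round(r["extent"]).tolist(),np.round(back(dd,c,30)[0]))
E
```

```text
top bay 0.81 [255.0, 178.0, 383.0, 248.0] [501.  -4.  30.]
top parcel_center 0.84 [408.0, 148.0, 448.0, 180.0] [ 698. -380.   30.]
top parcel_center 0.71 [361.0, 133.0, 396.0, 172.0] [ 735. -223.   30.]
top parcel_center 0.67 [386.0, 259.0, 426.0, 286.0] [ 374. -314.   30.]
top parcel_center 0.63 [323.0, 174.0, 350.0, 212.0] [602. -92.  30.]
top swing_arm 0.81 [299.0, 226.0, 380.0, 249.0] [ 461. -134.   30.]
top lock_tab 0.46 [334.0, 229.0, 367.0, 248.0] [ 456. -143.   30.]
top ring_bar 0.59 [253.0, 179.0, 381.0, 246.0] [500. -23.  30.]
top dish 0.75 [146.0, 225.0, 190.0, 271.0] [426. 408.  30.]
top jar 0.88 [170.0, 178.0, 193.0, 197.0] [613. 381.  30.]
top carton 0.95 [428.0, 198.0, 462.0, 237.0] [ 539. -427.   30.]
scene bay 0.8 [294.0, 158.0, 378.0, 278.0] [520.  41.  30.]
scene parcel_center 0.95 [199.0, 155.0, 239.0, 180.0] [ 697. -381.   30.]
scene parcel_center 0.9 [298.0, 128.0, 332.0, 159.0] [ 374. -312.   30.]
scene parcel_center 0.84 [271.0, 185.0, 311.0, 226.0] [601. -94.  30.]
scene parcel_center 0.58 [213.0, 183.0, 249.0, 217.0] [ 735. -220.   30.]
scene parcel_center 0.4 [295.0, 158.0, 385.0, 278.0] [520.  38.  30.]
scene swing_arm 0.84 [296.0, 159.0, 356.0, 206.0] [ 450. -143.   30.]
scene swing_arm 0.61 [434.0, 280.0, 499.0, 327.0] [433. 415.  30.]
scene swing_arm 0.31 [306.0, 168.0, 340.0, 183.0] [ 438. -159.   30.]
scene lock_tab 0.53 [306.0, 166.0, 335.0, 179.0] [ 437. -158.   30.]
scene ring_bar 0.94 [295.0, 159.0, 383.0, 278.0] [520.  34.  30.]
scene dish 0.66 [436.0, 280.0, 499.0, 330.0] [434. 415.  30.]
scene dish 0.65 [298.0, 157.0, 380.0, 277.0] [522.  42.  30.]
scene dish 0.59 [238.0, 130.0, 273.0, 154.0] [ 542. -423.   30.]
scene jar 0.69 [384.0, 310.0, 416.0, 350.0] [606. 373.  30.]
```

```bash
sleep 0
```

```text
(no output)
```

View pics/top0z.png

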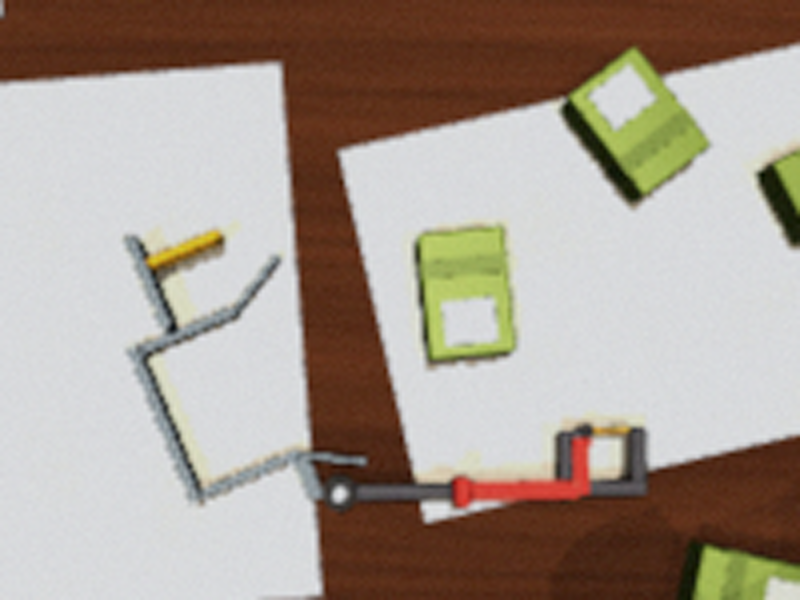

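View pics/scene0z.png

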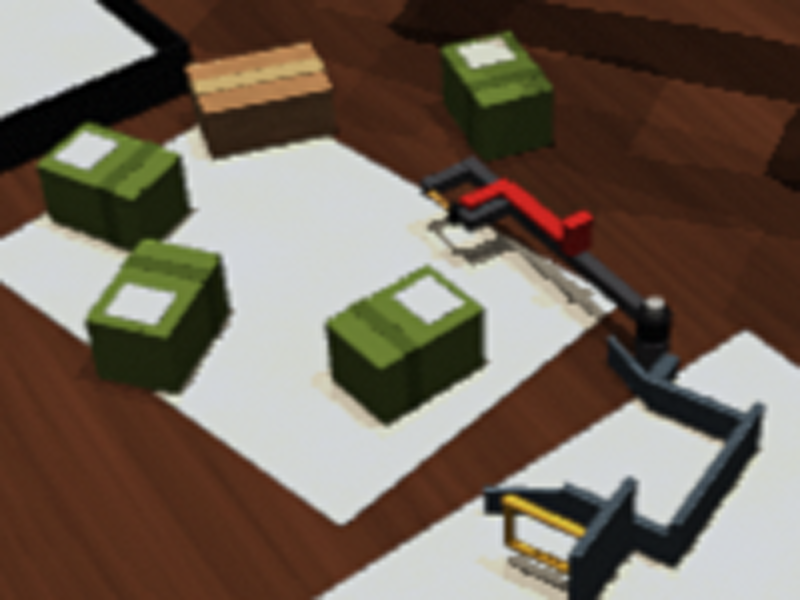

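```bash
cat > fit.py <<'E'
from h import *
from scipy.optimize import least_squares
d=cam("top");e=cam("scene")
top=[((138,12,70),(132,240)),((64,48,45),(133,352)),((-64,48,45),(200,500)),((115,-48,66),(222,237)),((60,-40,30),(237,312)),((-60,-40,30),(300,455)),((87,-86,25),(278,258)),((-87,-86,25),(365,462)),((-100,-58,58),(340,492))]
sc=[((-87,-86,25),(612,345)),((-64,48,45),(762,408)),((64,48,45),(668,562)),((87,-86,25),(487,495)),((115,-48,66),(507,500)),((-100,-58,58),(655,303))]
T=np.array([p for p,_ in top],float);Tu=np.array([u for _,u in top])/4+[220,120]
S=np.array([p for p,_ in sc],float);Su=np.array([u for _,u in sc])/4+[190,120]
def w(p,P): 
    c,s=np.cos(p[2]),np.sin(p[2]);return P@np.array([[c,-s,0],[s,c,0],[0,0,1]]).T+[p[0],p[1],0]
f=lambda p:np.r_[(proj(d,w(p,T))-Tu).ravel(),(proj(e,w(p,S))-Su).ravel()]
for ff in (f,lambda p:(proj(d,w(p,T))-Tu).ravel(),lambda p:(proj(e,w(p,S))-Su).ravel()):
    r=least_squares(ff,[530,0,0.2],loss="soft_l1",x_scale=[1,1,.01]);print(r.x);print(np.round(ff(r.x).reshape(-1,2),1).tolist())
# parcel z=60 top corners
u=np.array([(417,233),(503,226),(515,352),(430,364)])/4+[220,120];print(back(d,u,60))
u=np.array([(327,325),(430,265),(486,308),(383,368)])/4+[190,120];print(back(e,u,60))
# arm
print("pivot,hook end",back(d,np.array([(340,492),(646,490),(640,430),(462,492),(560,433),(590,492)])/4+[220,120],50))
E
python3 fit.py
```

```text
[5.15343346e+02 9.14890360e+01 4.16411479e-01]
[[-0.7, -1.0], [-1.7, -1.0], [-2.2, 1.1], [-1.5, -0.7], [0.0, -0.7], [-0.6, -0.3], [0.3, -0.9], [0.4, 0.2], [-0.1, 0.7], [-0.8, -3.0], [0.6, -1.6], [2.4, -9.7], [-1.6, -2.6], [-0.1, -1.8], [-0.3, -0.0]]
[5.14103520e+02 8.92581956e+01 4.25474045e-01]
[[-0.4, -0.3], [-1.1, -0.4], [-1.3, 1.6], [-1.1, -0.3], [0.5, -0.3], [0.2, -0.0], [0.7, -0.6], [1.3, 0.3], [0.8, 0.8]]
[5.20524337e+02 9.84257382e+01 4.08506611e-01]
[[-0.5, -1.0], [1.0, 0.8], [2.2, -7.0], [-1.8, -0.4], [-0.4, 0.6], [0.1, 2.0]]
[[ 644.67522844  -56.38842945   60.        ]
 [ 651.34284766 -121.1007655    60.        ]
 [ 556.56386777 -131.58686617   60.        ]
 [ 546.29893485  -67.8975596    60.        ]]
[[ 652.831924   -111.78486824   60.        ]
 [ 558.3985265  -125.6409137    60.        ]
 [ 550.6325117   -63.42795885   60.        ]
 [ 642.81528516  -52.29652396   60.        ]]
pivot,hook end [[ 449.04500522   -2.3824895    50.        ]
 [ 454.7410614  -233.1611125    50.        ]
 [ 499.85834687 -228.09694366   50.        ]
 [ 450.71267716  -94.20033761   50.        ]
 [ 496.45237928 -167.53286886   50.        ]
 [ 452.46750856 -190.81696798   50.        ]]
```

```bash
python3 - <<'E'
from h import *
d=cam("wrist");cv2.imwrite("pics/w0.png",d["img"][:,:,::-1]);print(d["K"],np.round(d["T_tool_cam"],3))
s=arm.read_state();print(np.round(R.from_quat(s["ee_rot"]).as_matrix(),3))
E
```

```text
[[312.84439233   0.         318.14002465]
 [  0.         312.84439233 203.16110854]
 [  0.           0.           1.        ]] [[-0.00000e+00 -3.24000e-01  9.46000e-01 -1.41798e+02]
 [ 1.00000e+00  1.00000e-03  1.00000e-03  2.78000e-01]
 [-1.00000e-03  9.46000e-01  3.24000e-01 -8.37170e+01]
 [ 0.00000e+00  0.00000e+00  0.00000e+00  1.00000e+00]]
[[-0.    -0.337  0.941]
 [-0.     0.941  0.337]
 [-1.    -0.    -0.   ]]
```

View pics/w0.png

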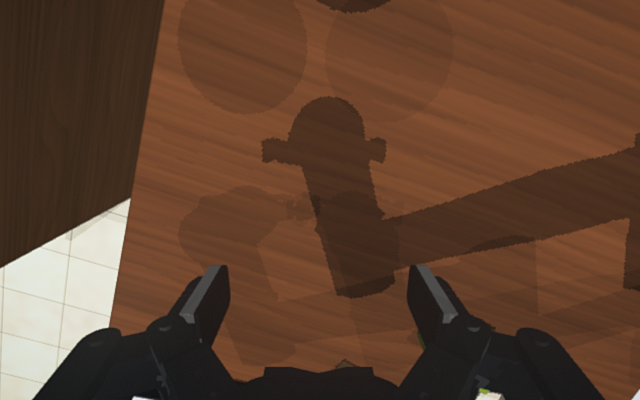

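Request:
arm_command(
  rows=[
    {"dx":-0.01,"dy":0.02,"dz":0.025,"gripper":-1},
    {"dx":-0.02,"dy":0.05,"dz":0.06,"gripper":-1},
    {"dx":-0.03,"dy":0.08,"dz":0.1,"gripper":-1},
    {"dx":-0.03,"dy":0.11,"dz":0.138,"gripper":-1},
    {"dx":-0.03,"dy":0.14,"dz":0.176,"gripper":-1},
    {"dx":-0.03,"dy":0.17,"dz":0.213,"gripper":-1},
    {"dx":-0.03,"dy":0.2,"dz":0.25,"gripper":-1},
    {"dx":-0.03,"dy":0.23,"dz":0.288,"gripper":-1},
  ],
)

```text
validation failed for argument at $.ro...
```

Request:
arm_command(
  rows=[
    {"dy":0.03,"dz":0.038,"gripper":-1},
    {"dy":0.06,"dz":0.075,"gripper":-1},
    {"dy":0.09,"dz":0.113,"gripper":-1},
    {"dy":0.12,"dz":0.15,"gripper":-1},
    {"dy":0.145,"dz":0.183,"gripper":-1},
    {"dy":0.165,"dz":0.21,"gripper":-1},
    {"dy":0.18,"dz":0.226,"gripper":-1},
    {"dy":0.186,"dz":0.233,"gripper":-1},
  ],
)

```text
validation failed for argument at $.ro...
```

```bash
python3 - <<'E'
from h import *
s=arm.read_state();print(s["clock"],s["position"],np.round(R.from_quat(s["ee_rot"]).as_matrix(),3),s["joint_vel"])
d=cam("wrist");cv2.imwrite("pics/w1.png",d["img"][:,:,::-1]);
np.savez("w1.npz",K=d["K"],rvec=d["rvec"],tvec=d["tvec"])
E
```

```text
1.15 [ 210.69069833 -588.39599832  231.31950425] [[-0.    -0.337  0.941]
 [-0.     0.941  0.337]
 [-1.    -0.    -0.   ]] [-0.00039091 -0.00128506  0.00047167  0.00098713  0.00129428 -0.00104177]
```

View pics/w1.png

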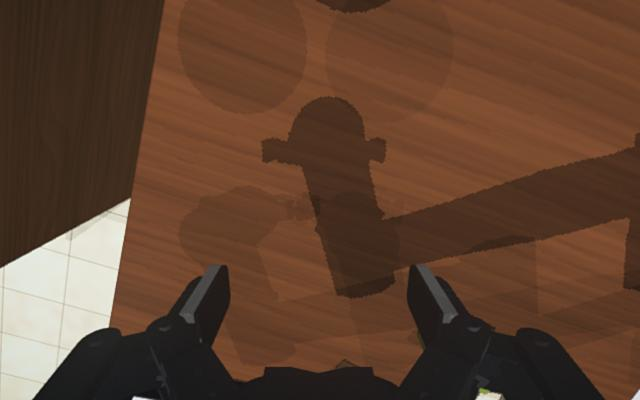

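Request:
arm_command(
  rows=[
    {"dx":-0.01,"dy":0.02,"dz":0.025,"wx":0,"wy":0,"wz":0,"gripper":-1},
    {"dx":-0.02,"dy":0.05,"dz":0.06,"wx":0,"wy":0,"wz":0,"gripper":-1},
    {"dx":-0.03,"dy":0.08,"dz":0.1,"wx":0,"wy":0,"wz":0,"gripper":-1},
    {"dx":-0.03,"dy":0.11,"dz":0.138,"wx":0,"wy":0,"wz":0,"gripper":-1},
    {"dx":-0.03,"dy":0.14,"dz":0.176,"wx":0,"wy":0,"wz":0,"gripper":-1},
    {"dx":-0.03,"dy":0.17,"dz":0.213,"wx":0,"wy":0,"wz":0,"gripper":-1},
    {"dx":-0.03,"dy":0.2,"dz":0.25,"wx":0,"wy":0,"wz":0,"gripper":-1},
    {"dx":-0.03,"dy":0.23,"dz":0.288,"wx":0,"wy":0,"wz":0,"gripper":-1},
  ],
)

```text
clock: 2.0
position: [404.9, -273.0, 261.8]
ee_rot: [-0.121, 0.696, 0.121, 0.697]
contact_force: [1.4, -0.7, -0.6]
gripper_width: 85.4
```

Request:
arm_command(
  rows=[
    {"dx":0,"dy":0.03,"dz":0.038,"wx":0,"wy":0,"wz":0,"gripper":-1},
    {"dx":0,"dy":0.06,"dz":0.075,"wx":0,"wy":0,"wz":0,"gripper":-1},
    {"dx":0,"dy":0.09,"dz":0.113,"wx":0,"wy":0,"wz":0,"gripper":-1},
    {"dx":0,"dy":0.12,"dz":0.15,"wx":0,"wy":0,"wz":0,"gripper":-1},
    {"dx":0,"dy":0.145,"dz":0.183,"wx":0,"wy":0,"wz":0,"gripper":-1},
    {"dx":0,"dy":0.165,"dz":0.21,"wx":0,"wy":0,"wz":0,"gripper":-1},
    {"dx":0,"dy":0.18,"dz":0.226,"wx":0,"wy":0,"wz":0,"gripper":-1},
    {"dx":0,"dy":0.18,"dz":0.226,"wx":0,"wy":0,"wz":0,"gripper":-1},
  ],
)

```text
clock: 2.8
position: [558.2, -25.1, 261.3]
ee_rot: [-0.122, 0.696, 0.122, 0.697]
contact_force: [-0.9, 0.0, -0.8]
gripper_width: 85.6
```

```bash
python3 - <<'E'
from h import *
s=arm.read_state();print(s["clock"],s["position"],np.round(R.from_quat(s["ee_rot"]).as_matrix(),3),s["joint_vel"])
d=cam("wrist");cv2.imwrite("pics/w1.png",d["img"][:,:,::-1]);
np.savez("w1.npz",K=d["K"],rvec=d["rvec"],tvec=d["tvec"])
E
```

```text
2.8 [558.20392651 -25.13462659 261.31907109] [[ 0.001 -0.34   0.94 ]
 [-0.     0.94   0.34 ]
 [-1.    -0.001  0.001]] [-0.03905864 -0.02736028 -0.03250829  0.00237646 -0.01319182  0.02082038]
```

View pics/w1.png

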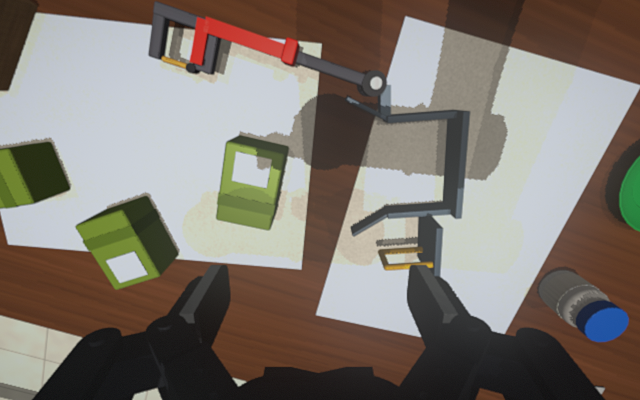

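```bash
python3 - <<'E'
import cv2
i=cv2.imread("pics/w1.png")
cv2.imwrite("pics/w1a.png",cv2.resize(i[60:280,330:500],None,fx=4,fy=4,interpolation=cv2.INTER_CUBIC)[:, :])
a=cv2.resize(i[60:280,330:500],None,fx=3.5,fy=2.7)
cv2.imwrite("pics/w1a.png",cv2.resize(i[70:270,330:490],None,fx=3,fy=3,interpolation=cv2.INTER_CUBIC))
cv2.imwrite("pics/w1b.png",cv2.resize(i[0:240,140:400],None,fx=2.5,fy=2.5,interpolation=cv2.INTER_CUBIC))
E
```

```text
(no output)
```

View pics/w1a.png

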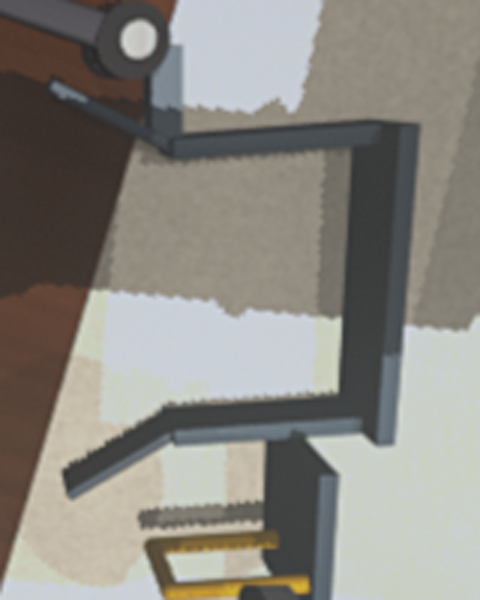

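View pics/w1b.png

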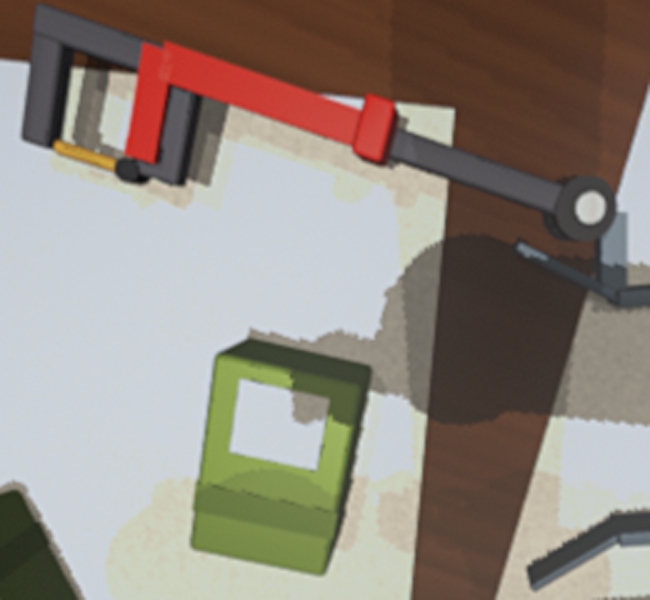

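```bash
cat > fit2.py <<'E'
from h import *
from scipy.optimize import least_squares
d=dict(np.load("w1.npz"))
W=[((-64,48,45),(418,125)),((64,48,45),(392,443)),((63,16,70),(335,473)),((63,8,70),(318,475)),((62,-40,30),(178,441)),((87,-86,25),(69,494)),((-87,-86,25),(53,88)),((-60,-40,30),(175,150)),((115,-48,66),(167,592)),((115,-48,18),(150,543)),((-100,-58,60),(140,40))]
P=np.array([p for p,_ in W],float);U=np.array([u for _,u in W])/3+[330,70]
def w(p,P): 
    c,s=np.cos(p[2]),np.sin(p[2]);return P@np.array([[c,-s,0],[s,c,0],[0,0,1]]).T+[p[0],p[1],0]
f=lambda p:(proj(d,w(p,P))-U).ravel()
r=least_squares(f,[515,90,.42],loss="soft_l1",x_scale=[1,1,.01]);print(r.x);print(np.round(f(r.x).reshape(-1,2),1).tolist())
b=r.x;print("pivot",w(b,np.array([[-100,-58,0.]])),"mouth",w(b,np.array([[0,-40,0.]])))
u=np.array([(218,353),(371,368),(325,575),(192,547)])/2.5+[140,0]
q=back(d,u,60);print(q,q.mean(0))
q=back(d,np.array([[590,207]])/2.5+[140,0],58);print("pivot",q)
print("spine outer top",back(d,np.array([[38,5],[375,95],[393,100],[400,135],[555,183],[355,160]])/2.5+[140,0],50))
def inb(X): 
    c,s=np.cos(b[2]),np.sin(b[2]);v=np.array(X)[:2]-b[:2];return v@np.array([[c,-s],[s,c]])
print("parcel in bay",inb(q[0]))
img=cv2.imread("pics/w1.png")
def poly(B,col):
    pts=proj(d,w(b,np.array(B,float)));cv2.polylines(img,[np.round(pts*1).astype(int)],False,col,1)
for z in(0,30):
    poly([(56,-40,z),(56,40,z),(-56,40,z),(-56,-40,z)],(0,0,255))
poly([(64,48,45),(-64,48,45)],(0,0,255));poly([(60,-40,25),(87,-86,25)],(0,0,255));poly([(-60,-40,25),(-87,-86,25)],(0,0,255))
poly([(115,-48,18),(115,-48,66)],(255,0,255));poly([(138,12,70),(63,12,70)],(255,0,255))
cv2.imwrite("pics/w1o.png",cv2.resize(img[0:280,200:500],None,fx=2.1,fy=2.1,interpolation=cv2.INTER_CUBIC))
E
python3 fit2.py
```

```text
[5.15013590e+02 9.19699509e+01 4.15801481e-01]
[[1.6, -0.5], [0.9, 1.4], [1.5, 0.4], [0.2, 0.2], [-2.0, 0.6], [-1.3, 1.3], [-1.0, -1.6], [-0.5, -0.5], [1.1, 1.6], [-0.4, -0.4], [-0.2, -0.7]]
pivot [[446.96185018  -1.4803609    0.        ]] mouth [[531.17051946  55.37823579   0.        ]]
[[ 556.81942399 -130.21744743   60.        ]
 [ 540.3354653   -65.73361753   60.        ]
 [ 641.49753371  -55.6654004    60.        ]
 [ 649.11931359 -118.89744014   60.        ]] [596.94293415 -92.62847638  60.        ]
pivot [[447.10854364  -1.5865416   58.        ]]
spine outer top [[ 452.1101505  -232.58783051   50.        ]
 [ 437.11280549  -98.84783501   50.        ]
 [ 436.34983782  -91.43004583   50.        ]
 [ 447.56773697  -84.60551789   50.        ]
 [ 442.73721828  -17.85186752   50.        ]
 [ 462.82158972  -99.08184252   50.        ]]
parcel in bay [-99.90869472 -58.15638625]
```

View pics/w1o.png

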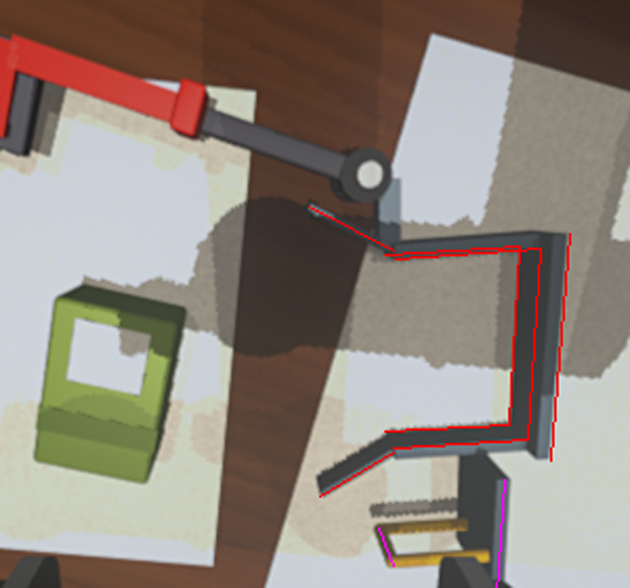

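Request:
arm_command(
  rows=[
    {"dx":0.02,"dy":-0.015,"dz":0.003,"wx":3,"wy":0,"wz":0,"gripper":-1},
    {"dx":0.05,"dy":-0.04,"dz":0.008,"wx":7,"wy":0,"wz":0,"gripper":-1},
    {"dx":0.08,"dy":-0.065,"dz":0.012,"wx":11,"wy":0,"wz":0,"gripper":-1},
    {"dx":0.11,"dy":-0.0775,"dz":0.0145,"wx":13.3,"wy":0,"wz":0,"gripper":-1},
    {"dx":0.14,"dy":-0.0775,"dz":0.0145,"wx":13.3,"wy":0,"wz":0,"gripper":-1},
    {"dx":0.16,"dy":-0.0775,"dz":0.0145,"wx":13.3,"wy":0,"wz":0,"gripper":-1},
    {"dx":0.16,"dy":-0.0775,"dz":0.0145,"wx":13.3,"wy":0,"wz":0,"gripper":-1},
    {"dx":0.16,"dy":-0.0775,"dz":0.0145,"wx":13.3,"wy":0,"wz":0,"gripper":-1},
  ],
)

```text
clock: 3.65
position: [597.4, -95.2, 102.2]
ee_rot: [-0.04, 0.706, 0.04, 0.706]
contact_force: [-0.0, -0.3, 0.9]
gripper_width: 85.6
```

```bash
python3 - <<'E'
from h import *
s=arm.read_state();print(s["clock"],s["position"],np.round(R.from_quat(s["ee_rot"]).as_matrix(),3))
d=cam("wrist");cv2.imwrite("pics/w2.png",d["img"][:,:,::-1])
E
```

```text
3.65 [597.4096603  -95.22456312 102.16499544] [[ 0.001 -0.113  0.994]
 [-0.001  0.994  0.113]
 [-1.    -0.001  0.001]]
```

View pics/w2.png

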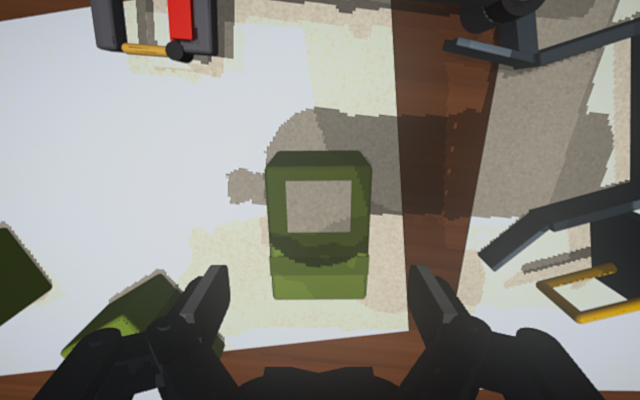

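Request:
arm_command(
  rows=[
    {"dx":0.02,"dy":0.002,"dz":0,"wx":0,"wy":0,"wz":0,"gripper":-1},
    {"dx":0.05,"dy":0.002,"dz":0,"wx":0,"wy":0,"wz":0,"gripper":-1},
    {"dx":0.072,"dy":0.002,"dz":0,"wx":0,"wy":0,"wz":0,"gripper":-1},
    {"dx":0.075,"dy":0.002,"dz":0,"wx":0,"wy":0,"wz":0,"gripper":0},
    {"dx":0.075,"dy":0.002,"dz":0,"wx":0,"wy":0,"wz":0,"gripper":1},
    {"dx":0.075,"dy":0.002,"dz":0,"wx":0,"wy":0,"wz":0,"gripper":1},
    {"dx":0.075,"dy":0.002,"dz":0,"wx":0,"wy":0,"wz":0,"gripper":1},
    {"dx":0.075,"dy":0.002,"dz":0,"wx":0,"wy":0,"wz":0,"gripper":1},
  ],
)

```text
clock: 4.5
position: [598.3, -92.9, 28.8]
ee_rot: [-0.04, 0.705, 0.04, 0.707]
contact_force: [-0.2, 0.9, -2.1]
gripper_width: 64.8
```

Request:
arm_command(
  rows=[
    {"dx":0,"dy":0.008,"dz":-0.0026,"wx":-2,"wy":0,"wz":0,"gripper":1},
    {"dx":0,"dy":0.02,"dz":-0.0065,"wx":-4.5,"wy":0,"wz":0,"gripper":1},
    {"dx":0,"dy":0.034,"dz":-0.0113,"wx":-8,"wy":0,"wz":0,"gripper":1},
    {"dx":0,"dy":0.048,"dz":-0.016,"wx":-11,"wy":0,"wz":0,"gripper":1},
    {"dx":0,"dy":0.062,"dz":-0.0206,"wx":-14,"wy":0,"wz":0,"gripper":1},
    {"dx":0,"dy":0.074,"dz":-0.0246,"wx":-16.5,"wy":0,"wz":0,"gripper":1},
    {"dx":0,"dy":0.0786,"dz":-0.0261,"wx":-17.4,"wy":0,"wz":0,"gripper":1},
    {"dx":0,"dy":0.0786,"dz":-0.0261,"wx":-17.4,"wy":0,"wz":0,"gripper":1},
  ],
)

```text
clock: 5.3
position: [563.2, -16.8, 28.8]
ee_rot: [-0.147, 0.69, 0.147, 0.693]
contact_force: [-0.4, 0.5, -2.3]
gripper_width: 64.8
```

```bash
cat > look.py <<'E'
import sys
from h import *
s=arm.read_state();Rm=R.from_quat(s["ee_rot"]).as_matrix();print(s["clock"],np.round(s["position"],1),"yaw",np.arctan2(Rm[1,2],Rm[0,2]),np.round(Rm,3).tolist(),s["gripper_width"],np.round(s["contact_force"],1))
b=(515,92,.416);c,sn=np.cos(b[2]),np.sin(b[2])
v=np.array(s["position"])[:2]-b[:2];print("tcp in bay",v@np.array([[c,-sn],[sn,c]]))
n=sys.argv[1];d=cam(n);np.savez(sys.argv[2]+".npz",K=d["K"],rvec=d["rvec"],tvec=d["tvec"])
img=d["img"][:,:,::-1].copy()
if len(sys.argv)>3:
    def poly(B,col):
        B=np.array(B,float);X=B.copy();X[:,0]=b[0]+c*B[:,0]-sn*B[:,1];X[:,1]=b[1]+sn*B[:,0]+c*B[:,1]
        cv2.polylines(img,[np.round(proj(d,X)).astype(int)],False,col,1)
    poly([(56,-40,30),(56,40,30),(-56,40,30),(-56,-40,30)],(0,0,255))
    poly([(-48,-26,60),(48,-26,60),(48,40,60),(-48,40,60)],(255,0,255))
cv2.imwrite("pics/"+sys.argv[2]+".png",img)
if n!="wrist": cv2.imwrite("pics/"+sys.argv[2]+"z.png",cv2.resize(img[120:270,220:420],None,fx=4,fy=4,interpolation=cv2.INTER_CUBIC))
E
python3 look.py wrist w3 1
```

```text
5.3 [563.2 -16.8  28.8] yaw 0.41878812404853766 [[0.004, -0.407, 0.914], [-0.0, 0.914, 0.407], [-1.0, -0.002, 0.003]] 64.8204703843576 [-0.4  0.5 -2.3]
tcp in bay [   0.13319853 -118.97563684]
```

View pics/w3.png

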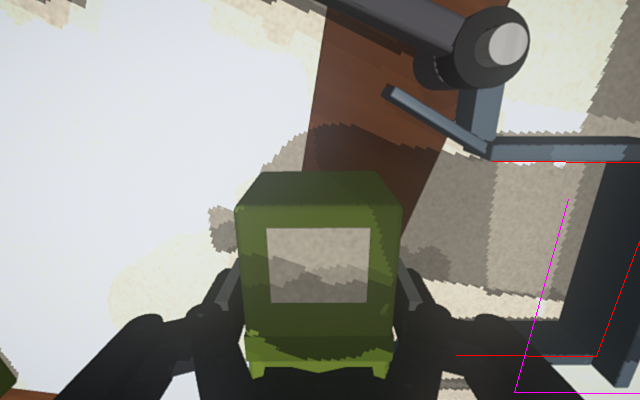

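```bash
python3 - <<'E'
from h import *
d=dict(np.load("w3.npz"))
q=back(d,[(236,209),(401,208),(263,171),(376,172)],60)
q[2:]=back(d,[(263,171),(376,172)],0)
b=(515,92,.416);c,sn=np.cos(b[2]),np.sin(b[2])
print((q[:,:2]-b[:2])@np.array([[c,-sn],[sn,c]]))
E
```

```text
[[ -43.37980678 -149.51868659]
 [ -44.0407021   -87.59711072]
 [ -43.86183242 -149.42687988]
 [ -43.54698558  -86.53655781]]
```

Request:
arm_command(
  rows=[
    {"dx":0,"dy":0.008,"dz":-0.002,"wx":0.1,"wy":0,"wz":0,"gripper":1},
    {"dx":0,"dy":0.022,"dz":-0.004,"wx":0.1,"wy":0,"wz":0,"gripper":1},
    {"dx":0,"dy":0.038,"dz":-0.004,"wx":0.1,"wy":0,"wz":0,"gripper":1},
    {"dx":0,"dy":0.054,"dz":-0.004,"wx":0.1,"wy":0,"wz":0,"gripper":1},
    {"dx":0,"dy":0.07,"dz":-0.004,"wx":0.1,"wy":0,"wz":0,"gripper":1},
    {"dx":0,"dy":0.086,"dz":-0.004,"wx":0.1,"wy":0,"wz":0,"gripper":1},
    {"dx":0,"dy":0.1,"dz":-0.004,"wx":0.1,"wy":0,"wz":0,"gripper":1},
    {"dx":0,"dy":0.1,"dz":-0.004,"wx":0.1,"wy":0,"wz":0,"gripper":1},
  ],
)

```text
clock: 6.15
position: [518.4, 74.1, 28.7]
ee_rot: [-0.147, 0.69, 0.146, 0.693]
contact_force: [0.2, 1.0, -0.4]
gripper_width: 64.8
```

```bash
python3 look.py wrist w4 1
```

```text
6.15 [518.4  74.1  28.7] yaw 0.41769749141762763 [[0.004, -0.406, 0.914], [-0.0, 0.914, 0.406], [-1.0, -0.002, 0.003]] 64.79998747122086 [ 0.2  1.  -0.4]
tcp in bay [ -4.13763888 -17.6939131 ]
```

View pics/w4.png

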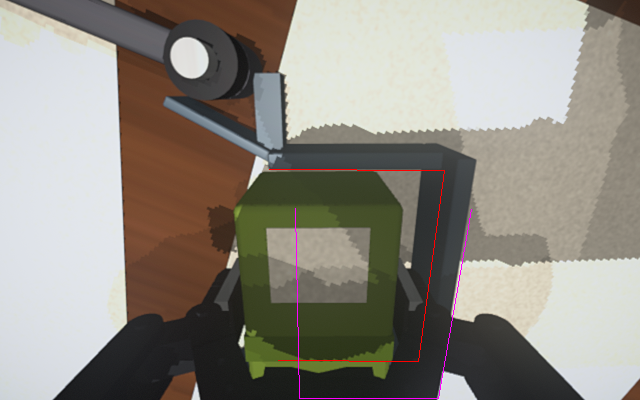

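Request:
arm_command(
  rows=[
    {"dx":0,"dy":0,"dz":0,"wx":0,"wy":0,"wz":0,"gripper":-0.75},
    {"dx":0,"dy":0,"dz":0,"wx":0,"wy":0,"wz":0,"gripper":-0.75},
    {"dx":0,"dy":0,"dz":0,"wx":0,"wy":0,"wz":0,"gripper":-0.75},
    {"dx":-0.01,"dy":0,"dz":0,"wx":0,"wy":0,"wz":0,"gripper":-0.75},
    {"dx":-0.04,"dy":0,"dz":0,"wx":0,"wy":0,"wz":0,"gripper":-0.75},
    {"dx":-0.065,"dy":0,"dz":0,"wx":0,"wy":0,"wz":0,"gripper":-0.75},
    {"dx":-0.075,"dy":-0.02,"dz":0.002,"wx":0,"wy":0,"wz":0,"gripper":1},
    {"dx":-0.075,"dy":-0.05,"dz":0.004,"wx":0,"wy":0,"wz":0,"gripper":1},
  ],
)

```text
clock: 7.0
position: [544.1, 30.1, 107.2]
ee_rot: [-0.148, 0.688, 0.147, 0.695]
contact_force: [-0.4, -0.2, 0.5]
gripper_width: 47.0
```

```bash
python3 look.py wrist w5 1
```

```text
7.0 [544.1  30.1 107.2] yaw 0.4198977606512417 [[0.01, -0.408, 0.913], [0.002, 0.913, 0.408], [-1.0, -0.003, 0.009]] 47.04935432835872 [-0.4 -0.2  0.5]
tcp in bay [  1.58534533 -68.39627157]
```

View pics/w5.png

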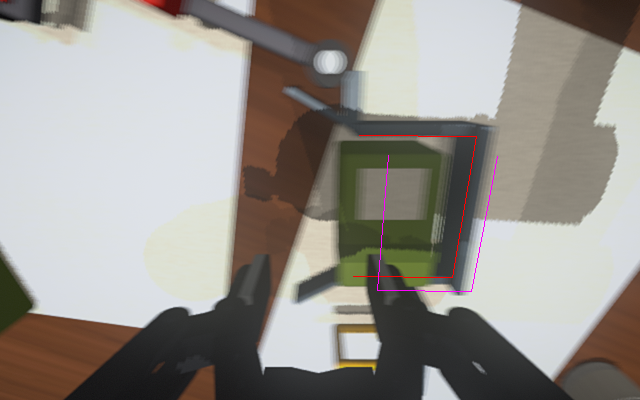

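Request:
arm_command(
  rows=[
    {"dx":0,"dy":-0.015,"dz":-0.001,"wx":0,"wy":0,"wz":0,"gripper":1},
    {"dx":0,"dy":-0.025,"dz":-0.001,"wx":0,"wy":0,"wz":0,"gripper":1},
    {"dx":0.02,"dy":-0.025,"dz":-0.001,"wx":0,"wy":0,"wz":0,"gripper":1},
    {"dx":0.05,"dy":-0.025,"dz":-0.001,"wx":0,"wy":0,"wz":0,"gripper":1},
    {"dx":0.075,"dy":-0.025,"dz":-0.001,"wx":0,"wy":0,"wz":0,"gripper":1},
    {"dx":0.08,"dy":-0.015,"dz":-0.001,"wx":0,"wy":0,"wz":0,"gripper":1},
    {"dx":0.08,"dy":-0.005,"dz":-0.001,"wx":0,"wy":0,"wz":0,"gripper":1},
    {"dx":0.08,"dy":0,"dz":-0.001,"wx":0,"wy":0,"wz":0,"gripper":1},
  ],
)

```text
clock: 7.85
position: [545.5, 27.7, 27.4]
ee_rot: [-0.147, 0.688, 0.146, 0.695]
contact_force: [0.6, 0.1, 0.2]
gripper_width: -0.1
```

```bash
python3 look.py wrist w6 1
```

```text
7.85 [545.5  27.7  27.4] yaw 0.4177390952984913 [[0.011, -0.406, 0.914], [0.001, 0.914, 0.406], [-1.0, -0.004, 0.01]] -0.08181816236366911 [0.6 0.1 0.2]
tcp in bay [  1.89119017 -71.13292687]
```

View pics/w6.png

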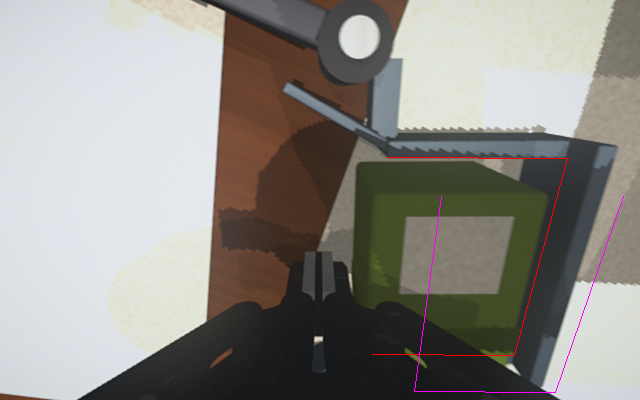

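Request:
arm_command(
  rows=[
    {"dx":0,"dy":0.006,"dz":-0.001,"wx":0,"wy":-0.5,"wz":0,"gripper":1},
    {"dx":0,"dy":0.012,"dz":-0.0015,"wx":0,"wy":-0.5,"wz":0,"gripper":1},
    {"dx":0,"dy":0.018,"dz":-0.0015,"wx":0,"wy":-0.5,"wz":0,"gripper":1},
    {"dx":0,"dy":0.022,"dz":-0.0015,"wx":0,"wy":-0.5,"wz":0,"gripper":1},
    {"dx":0,"dy":0.025,"dz":-0.0015,"wx":0,"wy":-0.5,"wz":0,"gripper":1},
    {"dx":0,"dy":0.027,"dz":-0.0015,"wx":0,"wy":-0.5,"wz":0,"gripper":1},
    {"dx":0,"dy":0.029,"dz":-0.0015,"wx":0,"wy":-0.5,"wz":0,"gripper":1},
    {"dx":0,"dy":0.03,"dz":-0.0015,"wx":0,"wy":-0.5,"wz":0,"gripper":1},
  ],
)

```text
clock: 8.7
position: [532.1, 54.9, 27.6]
ee_rot: [-0.147, 0.685, 0.147, 0.699]
contact_force: [2.4, -4.3, 4.0]
gripper_width: 0.1
```

```bash
python3 look.py wrist w7 1
```

```text
8.7 [532.1  54.9  27.6] yaw 0.4182706574548294 [[0.019, -0.406, 0.914], [0.005, 0.914, 0.406], [-1.0, -0.004, 0.02]] 0.11169764487300611 [ 2.4 -4.3  4. ]
tcp in bay [  0.6842072  -40.81287561]
```

View pics/w7.png

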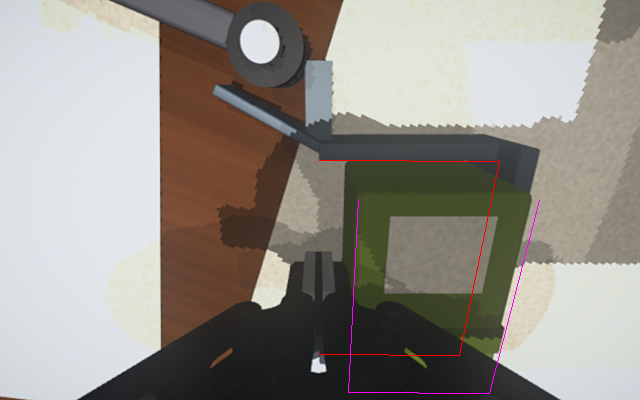

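Request:
arm_command(
  rows=[
    {"dx":0,"dy":0.001,"dz":0,"wx":0,"wy":0.5,"wz":0,"gripper":1},
    {"dx":0,"dy":0.002,"dz":0,"wx":0,"wy":1,"wz":0,"gripper":1},
    {"dx":0,"dy":0.003,"dz":0,"wx":0,"wy":1,"wz":0,"gripper":1},
    {"dx":0,"dy":0.004,"dz":0,"wx":0,"wy":1,"wz":0,"gripper":1},
    {"dx":0,"dy":0.005,"dz":0,"wx":0,"wy":1,"wz":0,"gripper":1},
    {"dx":0,"dy":0.005,"dz":0,"wx":0,"wy":1,"wz":0,"gripper":1},
    {"dx":0,"dy":0.005,"dz":0,"wx":0,"wy":1,"wz":0,"gripper":1},
    {"dx":0,"dy":0.005,"dz":0,"wx":0,"wy":1,"wz":0,"gripper":1},
  ],
)

```text
clock: 9.55
position: [531.5, 55.4, 28.1]
ee_rot: [-0.149, 0.691, 0.144, 0.693]
contact_force: [11.3, -23.8, 3.8]
gripper_width: 0.0
```

Request:
arm_command(
  rows=[
    {"dx":0,"dy":-0.008,"dz":0,"wx":0,"wy":0,"wz":0,"gripper":1},
    {"dx":0,"dy":-0.02,"dz":0,"wx":0,"wy":0,"wz":0,"gripper":1},
    {"dx":-0.02,"dy":-0.03,"dz":0,"wx":0,"wy":0,"wz":0,"gripper":1},
    {"dx":-0.06,"dy":-0.05,"dz":0,"wx":0,"wy":0,"wz":0,"gripper":1},
    {"dx":-0.1,"dy":-0.08,"dz":0,"wx":0,"wy":0,"wz":0,"gripper":1},
    {"dx":-0.12,"dy":-0.11,"dz":-0.02,"wx":0,"wy":0,"wz":0,"gripper":1},
    {"dx":-0.12,"dy":-0.14,"dz":-0.05,"wx":0,"wy":0,"wz":0,"gripper":1},
    {"dx":-0.12,"dy":-0.16,"dz":-0.06,"wx":0,"wy":0,"wz":0,"gripper":1},
  ],
)

```text
clock: 10.35
position: [539.2, -115.7, 149.4]
ee_rot: [-0.148, 0.691, 0.144, 0.693]
contact_force: [1.1, 0.7, 0.0]
gripper_width: -0.2
```

```bash
python3 look.py top t1 1; python3 -c "
from h import *;print(arm.read_state()['joints'])"
```

```text
10.35 [ 539.2 -115.7  149.4] yaw 0.41640165652844147 [[0.003, -0.404, 0.915], [-0.005, 0.915, 0.404], [-1.0, -0.006, 0.001]] -0.20548411823055665 [1.1 0.7 0. ]
tcp in bay [ -61.80285172 -199.74507974]
[ 0.08266258  0.33496884 -0.29487257  0.00782833 -0.93902496 -1.2433027 ]
```

View pics/t1z.png

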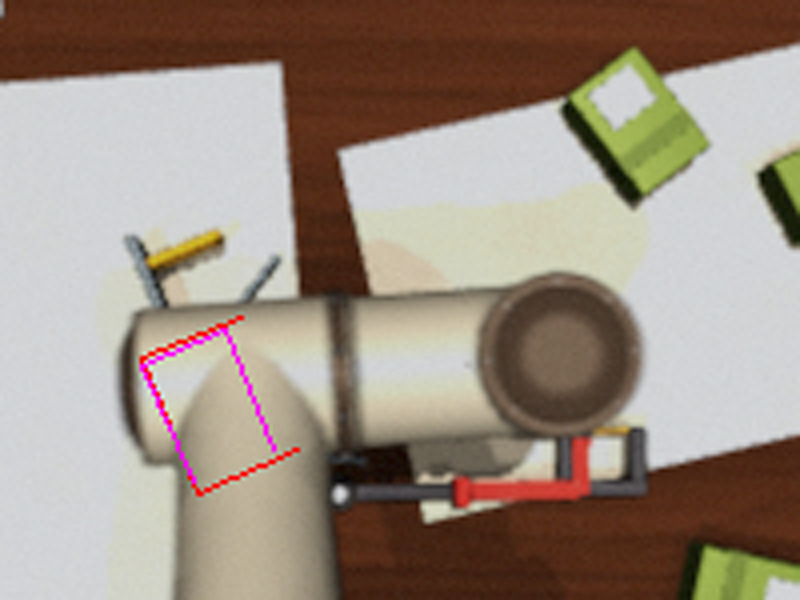

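```bash
python3 look.py wrist w8 1;python3 look.py scene s1 1
```

```text
10.4 [ 539.4 -117.5  149. ] yaw 0.41477260960899304 [[0.002, -0.403, 0.915], [-0.006, 0.915, 0.403], [-1.0, -0.007, -0.0]] -0.5502566533024865 [ 0.9 -1.1 -0. ]
tcp in bay [ -62.32571517 -201.53958716]
10.45 [ 540.  -116.1  148.7] yaw 0.4144859064573129 [[0.003, -0.403, 0.915], [-0.006, 0.915, 0.403], [-1.0, -0.006, 0.0]] -0.3064661750423455 [ 0.   0.5 -1. ]
tcp in bay [ -61.25563313 -200.41584855]
```

View pics/w8.png

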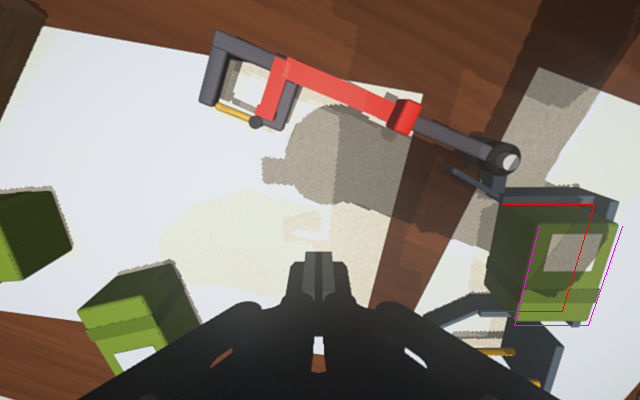

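View pics/s1.png

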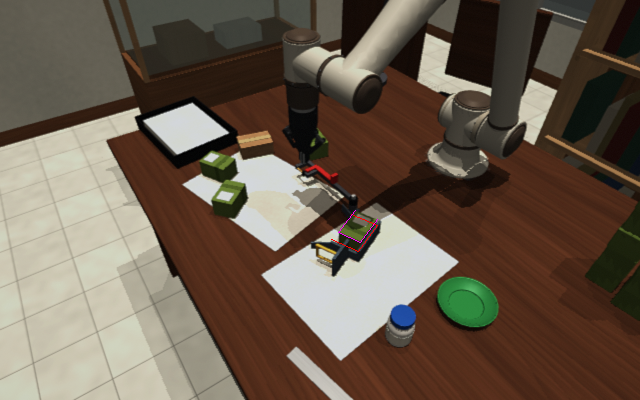

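Request:
arm_command(
  rows=[
    {"dx":0,"dy":0,"dz":-0.01,"wx":6,"wy":0,"wz":0,"gripper":1},
    {"dx":0,"dy":-0.002,"dz":-0.03,"wx":14,"wy":0,"wz":0,"gripper":1},
    {"dx":0,"dy":-0.005,"dz":-0.05,"wx":22,"wy":0,"wz":0,"gripper":1},
    {"dx":0,"dy":-0.01,"dz":-0.075,"wx":30,"wy":0,"wz":0,"gripper":1},
    {"dx":0,"dy":-0.015,"dz":-0.1,"wx":38,"wy":0,"wz":0,"gripper":1},
    {"dx":0,"dy":-0.02,"dz":-0.125,"wx":46,"wy":0,"wz":0,"gripper":1},
    {"dx":0,"dy":-0.03,"dz":-0.145,"wx":54,"wy":0,"wz":0,"gripper":1},
    {"dx":0,"dy":-0.03,"dz":-0.148,"wx":62,"wy":0,"wz":0,"gripper":1},
  ],
)

```text
clock: 11.3
position: [415.7, -201.9, 148.3]
ee_rot: [0.232, 0.667, -0.235, 0.668]
contact_force: [-0.4, -0.5, 0.0]
gripper_width: -0.1
```

```bash
python3 look.py wrist w9; python3 -c "
from h import *;print(arm.read_state()['joints'])"
```

```text
11.3 [ 415.7 -201.9  148.3] yaw -0.6726549034175592 [[0.001, 0.623, 0.782], [-0.005, 0.782, -0.623], [-1.0, -0.003, 0.004]] -0.07667759608396311 [-0.4 -0.5  0. ]
tcp in bay [-209.65456073 -228.72477369]
[-0.09523047  0.19221688 -0.5019292   0.00622027 -0.87479648 -2.15553552]
```

Request:
arm_command(
  rows=[
    {"dx":0,"dy":0,"dz":0,"wx":7,"wy":0,"wz":0,"gripper":1},
    {"dx":0.02,"dy":0,"dz":0,"wx":14,"wy":0,"wz":0,"gripper":1},
    {"dx":0.05,"dy":0,"dz":0,"wx":21,"wy":0,"wz":0,"gripper":1},
    {"dx":0.08,"dy":0,"dz":0,"wx":28,"wy":0,"wz":0,"gripper":1},
    {"dx":0.1,"dy":0,"dz":0,"wx":30,"wy":0,"wz":0,"gripper":1},
    {"dx":0.112,"dy":0,"dz":0,"wx":30,"wy":0,"wz":0,"gripper":1},
    {"dx":0.112,"dy":0,"dz":0,"wx":30,"wy":0,"wz":0,"gripper":1},
    {"dx":0.112,"dy":0,"dz":0,"wx":30,"wy":0,"wz":0,"gripper":1},
  ],
)

```text
clock: 12.15
position: [416.7, -201.6, 36.2]
ee_rot: [0.397, 0.583, -0.4, 0.585]
contact_force: [0.2, -0.4, 1.0]
gripper_width: 0.1
```

```bash
python3 look.py wrist w10; python3 -c "
from h import *;print(arm.read_state()['joints'])"
```

```text
12.15 [ 416.7 -201.6   36.2] yaw -1.1968653149026058 [[0.001, 0.931, 0.365], [-0.005, 0.365, -0.931], [-1.0, -0.001, 0.005]] 0.10800970351632638 [ 0.2 -0.4  1. ]
tcp in bay [-208.52196739 -228.84978526]
[-0.09522655  0.36776414 -0.6284592   0.00883822 -0.57186074 -2.68038636]
```

View pics/w10.png

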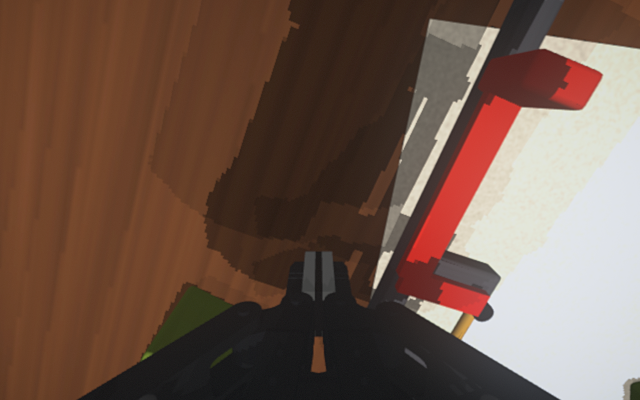

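```bash
cat > plan.py <<'E'
import sys
from h import *
s=arm.read_state();Rm=R.from_quat(s["ee_rot"]).as_matrix();p=np.array(s["position"]);yaw=np.arctan2(Rm[1,2],Rm[0,2])
P=np.array([447,-1.5])
def rows(phis,yaws,off,r=200,z=36):
    out=[]
    for f,y,o in zip(phis,yaws,off):
        u=np.array([np.cos(f),np.sin(f)]);n=np.array([-u[1],u[0]])
        t=np.r_[P+r*u-o*n,z];v=Rm.T@(t-p)/1000
        out.append('{"dx": %.4f, "dy": %.4f, "dz": %.4f, "wx": %.1f, "wy": 0, "wz": 0, "gripper": 1}'%(0,v[1],v[2],-np.degrees(y-yaw)))
    print("["+", ".join(out)+"]")
u=P-p[:2]
def state():
    v=p[:2]-P;return np.hypot(*v),np.arctan2(v[1],v[0])
E
python3 - <<'E'
from plan import *
ph=[-1.524,-1.50,-1.45,-1.39,-1.32,-1.25,-1.17,-1.11]
ya=np.interp(ph,[-1.524,.416],[-1.2,.416])
rows(ph,ya,[30,25,23,23,22,22,22,22])
E
```

```text
[{"dx": 0.0000, "dy": 0.0084, "dz": 0.0042, "wx": 0.1, "wy": 0, "wz": 0, "gripper": 1}, {"dx": 0.0000, "dy": 0.0175, "dz": 0.0079, "wx": -1.0, "wy": 0, "wz": 0, "gripper": 1}, {"dx": 0.0000, "dy": 0.0287, "dz": 0.0123, "wx": -3.4, "wy": 0, "wz": 0, "gripper": 1}, {"dx": 0.0000, "dy": 0.0401, "dz": 0.0163, "wx": -6.2, "wy": 0, "wz": 0, "gripper": 1}, {"dx": 0.0000, "dy": 0.0547, "dz": 0.0202, "wx": -9.6, "wy": 0, "wz": 0, "gripper": 1}, {"dx": 0.0000, "dy": 0.0685, "dz": 0.0230, "wx": -12.9, "wy": 0, "wz": 0, "gripper": 1}, {"dx": 0.0000, "dy": 0.0844, "dz": 0.0250, "wx": -16.7, "wy": 0, "wz": 0, "gripper": 1}, {"dx": 0.0000, "dy": 0.0965, "dz": 0.0256, "wx": -19.6, "wy": 0, "wz": 0, "gripper": 1}]
```

Request:
arm_command(
  rows=[
    {"dx":0,"dy":0.008,"dz":0.004,"wx":0,"wy":0,"wz":0,"gripper":1},
    {"dx":0,"dy":0.0175,"dz":0.008,"wx":-1,"wy":0,"wz":0,"gripper":1},
    {"dx":0,"dy":0.0285,"dz":0.012,"wx":-3.4,"wy":0,"wz":0,"gripper":1},
    {"dx":0,"dy":0.04,"dz":0.016,"wx":-6.2,"wy":0,"wz":0,"gripper":1},
    {"dx":0,"dy":0.0545,"dz":0.02,"wx":-9.6,"wy":0,"wz":0,"gripper":1},
    {"dx":0,"dy":0.0685,"dz":0.023,"wx":-12.9,"wy":0,"wz":0,"gripper":1},
    {"dx":0,"dy":0.0845,"dz":0.025,"wx":-16.7,"wy":0,"wz":0,"gripper":1},
    {"dx":0,"dy":0.0965,"dz":0.0255,"wx":-19.6,"wy":0,"wz":0,"gripper":1},
  ],
)

```text
clock: 13.0
position: [518.1, -190.3, 37.4]
ee_rot: [0.291, 0.642, -0.293, 0.646]
contact_force: [-0.8, 0.2, 0.5]
gripper_width: -0.0
```

```bash
python3 look.py wrist w11; python3 - <<'E'
from plan import *
print(state())
ph=np.array([-1.05,-.97,-.88,-.79,-.7,-.61,-.52,-.44])
ya=np.interp(ph,[-1.524,.416],[-1.2,.416])
rows(ph,ya,[22]*8)
E
```

```text
13.0 [ 518.1 -190.3   37.4] yaw -0.8518542183087335 [[0.004, 0.753, 0.659], [-0.005, 0.659, -0.752], [-1.0, -0.001, 0.006]] -0.009523079527819476 [-0.8  0.2  0.5]
tcp in bay [-111.22077122 -259.47559203]
(np.float64(202.1954868651265), np.float64(-1.2005440407091768))
[{"dx": 0.0000, "dy": 0.0081, "dz": 0.0017, "wx": -2.5, "wy": 0, "wz": 0, "gripper": 1}, {"dx": 0.0000, "dy": 0.0236, "dz": 0.0060, "wx": -6.4, "wy": 0, "wz": 0, "gripper": 1}, {"dx": 0.0000, "dy": 0.0414, "dz": 0.0094, "wx": -10.7, "wy": 0, "wz": 0, "gripper": 1}, {"dx": 0.0000, "dy": 0.0595, "dz": 0.0111, "wx": -15.0, "wy": 0, "wz": 0, "gripper": 1}, {"dx": 0.0000, "dy": 0.0776, "dz": 0.0112, "wx": -19.2, "wy": 0, "wz": 0, "gripper": 1}, {"dx": 0.0000, "dy": 0.0956, "dz": 0.0096, "wx": -23.5, "wy": 0, "wz": 0, "gripper": 1}, {"dx": 0.0000, "dy": 0.1134, "dz": 0.0065, "wx": -27.8, "wy": 0, "wz": 0, "gripper": 1}, {"dx": 0.0000, "dy": 0.1290, "dz": 0.0023, "wx": -31.7, "wy": 0, "wz": 0, "gripper": 1}]
```

View pics/w11.png

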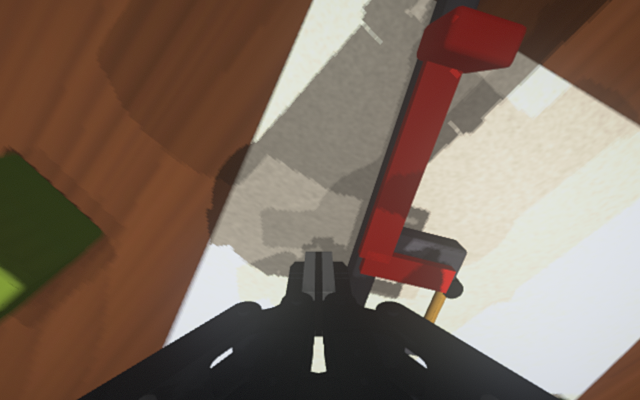

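Request:
arm_command(
  rows=[
    {"dx":0,"dy":0.008,"dz":0.0015,"wx":-2.5,"wy":0,"wz":0,"gripper":1},
    {"dx":0,"dy":0.0235,"dz":0.006,"wx":-6.4,"wy":0,"wz":0,"gripper":1},
    {"dx":0,"dy":0.0415,"dz":0.0095,"wx":-10.7,"wy":0,"wz":0,"gripper":1},
    {"dx":0,"dy":0.0595,"dz":0.011,"wx":-15,"wy":0,"wz":0,"gripper":1},
    {"dx":0,"dy":0.0775,"dz":0.011,"wx":-19.2,"wy":0,"wz":0,"gripper":1},
    {"dx":0,"dy":0.0955,"dz":0.0095,"wx":-23.5,"wy":0,"wz":0,"gripper":1},
    {"dx":0,"dy":0.1135,"dz":0.0065,"wx":-27.8,"wy":0,"wz":0,"gripper":1},
    {"dx":0,"dy":0.129,"dz":0.0025,"wx":-31.7,"wy":0,"wz":0,"gripper":1},
  ],
)

```text
clock: 13.85
position: [619.5, -106.3, 37.9]
ee_rot: [0.102, 0.697, -0.105, 0.702]
contact_force: [-0.6, -1.2, 0.0]
gripper_width: -0.2
```

```bash
python3 look.py wrist w12; python3 - <<'E'
from plan import *
print(state())
ph=np.array([-.38,-.3,-.22,-.14,-.07,-.01,.04,.06])
ya=np.interp(ph,[-1.524,.416],[-1.2,.416])
rows(ph,ya,[22]*8)
E
```

```text
13.85 [ 619.5 -106.3   37.9] yaw -0.2935378874744962 [[0.006, 0.289, 0.957], [-0.006, 0.957, -0.289], [-1.0, -0.004, 0.008]] -0.17752466211616086 [-0.6 -1.2  0. ]
tcp in bay [  15.47350067 -223.57350113]
(np.float64(202.4687062802028), np.float64(-0.534181181912717))
[{"dx": 0.0000, "dy": 0.0091, "dz": 0.0007, "wx": -2.4, "wy": 0, "wz": 0, "gripper": 1}, {"dx": 0.0000, "dy": 0.0250, "dz": 0.0033, "wx": -6.3, "wy": 0, "wz": 0, "gripper": 1}, {"dx": 0.0000, "dy": 0.0410, "dz": 0.0046, "wx": -10.1, "wy": 0, "wz": 0, "gripper": 1}, {"dx": 0.0000, "dy": 0.0571, "dz": 0.0046, "wx": -13.9, "wy": 0, "wz": 0, "gripper": 1}, {"dx": 0.0000, "dy": 0.0711, "dz": 0.0035, "wx": -17.2, "wy": 0, "wz": 0, "gripper": 1}, {"dx": 0.0000, "dy": 0.0831, "dz": 0.0018, "wx": -20.1, "wy": 0, "wz": 0, "gripper": 1}, {"dx": 0.0000, "dy": 0.0930, "dz": -0.0001, "wx": -22.5, "wy": 0, "wz": 0, "gripper": 1}, {"dx": 0.0000, "dy": 0.0969, "dz": -0.0010, "wx": -23.4, "wy": 0, "wz": 0, "gripper": 1}]
```

View pics/w12.png

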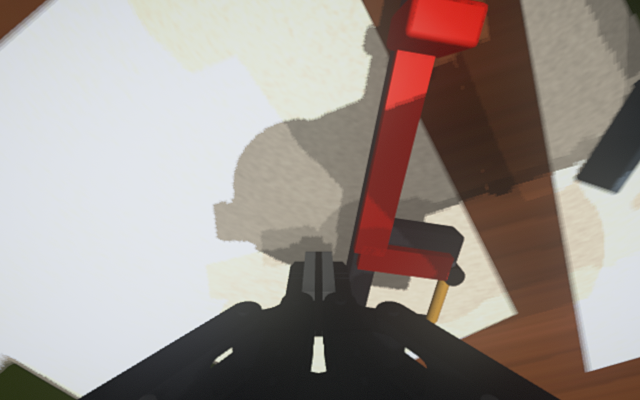

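Request:
arm_command(
  rows=[
    {"dx":0,"dy":0.009,"dz":0.0005,"wx":-2.4,"wy":0,"wz":0,"gripper":1},
    {"dx":0,"dy":0.025,"dz":0.0035,"wx":-6.3,"wy":0,"wz":0,"gripper":1},
    {"dx":0,"dy":0.041,"dz":0.0045,"wx":-10.1,"wy":0,"wz":0,"gripper":1},
    {"dx":0,"dy":0.057,"dz":0.0045,"wx":-13.9,"wy":0,"wz":0,"gripper":1},
    {"dx":0,"dy":0.071,"dz":0.0035,"wx":-17.2,"wy":0,"wz":0,"gripper":1},
    {"dx":0,"dy":0.083,"dz":0.002,"wx":-20.1,"wy":0,"wz":0,"gripper":1},
    {"dx":0,"dy":0.093,"dz":0,"wx":-22.5,"wy":0,"wz":0,"gripper":1},
    {"dx":0,"dy":0.097,"dz":-0.001,"wx":-23.4,"wy":0,"wz":0,"gripper":1},
  ],
)

```text
clock: 14.7
position: [648.4, -10.7, 38.0]
ee_rot: [-0.045, 0.703, 0.04, 0.709]
contact_force: [0.5, -0.4, 0.3]
gripper_width: -0.4
```

```bash
python3 look.py wrist w13 1; python3 - <<'E'
from plan import *
print(state())
ph=np.array([.1,.15,.2,.24,.28,.31,.34,.36])
ya=np.interp(ph,[-1.524,.416],[-1.2,.416])
rows(ph,ya,[21]*8)
E
```

```text
14.7 [648.4 -10.7  38. ] yaw 0.12002056932471172 [[0.009, -0.12, 0.993], [-0.006, 0.993, 0.12], [-1.0, -0.007, 0.009]] -0.38494232522667315 [ 0.5 -0.4  0.3]
tcp in bay [  80.51915607 -147.842162  ]
(np.float64(201.58932980494112), np.float64(-0.0446847156221851))
[{"dx": 0.0000, "dy": 0.0081, "dz": 0.0007, "wx": -1.9, "wy": 0, "wz": 0, "gripper": 1}, {"dx": 0.0000, "dy": 0.0181, "dz": 0.0017, "wx": -4.2, "wy": 0, "wz": 0, "gripper": 1}, {"dx": 0.0000, "dy": 0.0281, "dz": 0.0022, "wx": -6.6, "wy": 0, "wz": 0, "gripper": 1}, {"dx": 0.0000, "dy": 0.0362, "dz": 0.0022, "wx": -8.5, "wy": 0, "wz": 0, "gripper": 1}, {"dx": 0.0000, "dy": 0.0442, "dz": 0.0019, "wx": -10.5, "wy": 0, "wz": 0, "gripper": 1}, {"dx": 0.0000, "dy": 0.0502, "dz": 0.0015, "wx": -11.9, "wy": 0, "wz": 0, "gripper": 1}, {"dx": 0.0000, "dy": 0.0562, "dz": 0.0009, "wx": -13.3, "wy": 0, "wz": 0, "gripper": 1}, {"dx": 0.0000, "dy": 0.0602, "dz": 0.0004, "wx": -14.3, "wy": 0, "wz": 0, "gripper": 1}]
```

View pics/w13.png

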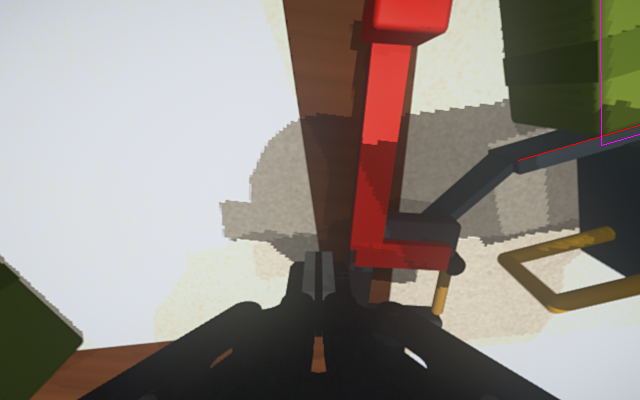

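Request:
arm_command(
  rows=[
    {"dx":0,"dy":0.008,"dz":0.0005,"wx":-1.9,"wy":0,"wz":0,"gripper":1},
    {"dx":0,"dy":0.018,"dz":0.0015,"wx":-4.2,"wy":0,"wz":0,"gripper":1},
    {"dx":0,"dy":0.028,"dz":0.002,"wx":-6.6,"wy":0,"wz":0,"gripper":1},
    {"dx":0,"dy":0.036,"dz":0.002,"wx":-8.5,"wy":0,"wz":0,"gripper":1},
    {"dx":0,"dy":0.044,"dz":0.002,"wx":-10.5,"wy":0,"wz":0,"gripper":1},
    {"dx":0,"dy":0.05,"dz":0.0015,"wx":-11.9,"wy":0,"wz":0,"gripper":1},
    {"dx":0,"dy":0.056,"dz":0.001,"wx":-13.3,"wy":0,"wz":0,"gripper":1},
    {"dx":0,"dy":0.06,"dz":0.0005,"wx":-14.3,"wy":0,"wz":0,"gripper":1},
  ],
)

```text
clock: 15.55
position: [641.3, 48.3, 37.8]
ee_rot: [-0.134, 0.693, 0.128, 0.697]
contact_force: [-0.0, -5.9, 1.6]
gripper_width: 0.1
```

```bash
python3 look.py wrist w14 1; python3 - <<'E'
from plan import *
print(state())
ph=np.array([.37,.38,.39,.4,.41,.416,.416,.416])
rows(ph,[.416]*8,[21]*5+[20.5]*3)
E
```

```text
15.55 [641.3  48.3  37.8] yaw 0.37220313353542483 [[0.008, -0.364, 0.932], [-0.008, 0.931, 0.364], [-1.0, -0.01, 0.005]] 0.07610573864037004 [-0.  -5.9  1.6]
tcp in bay [ 97.83420487 -91.04540774]
(np.float64(200.70767926319863), np.float64(0.25544315332043843))
[{"dx": 0.0000, "dy": 0.0020, "dz": 0.0006, "wx": -2.5, "wy": 0, "wz": 0, "gripper": 1}, {"dx": 0.0000, "dy": 0.0040, "dz": 0.0008, "wx": -2.5, "wy": 0, "wz": 0, "gripper": 1}, {"dx": 0.0000, "dy": 0.0060, "dz": 0.0010, "wx": -2.5, "wy": 0, "wz": 0, "gripper": 1}, {"dx": 0.0000, "dy": 0.0080, "dz": 0.0012, "wx": -2.5, "wy": 0, "wz": 0, "gripper": 1}, {"dx": 0.0000, "dy": 0.0100, "dz": 0.0013, "wx": -2.5, "wy": 0, "wz": 0, "gripper": 1}, {"dx": 0.0000, "dy": 0.0117, "dz": 0.0014, "wx": -2.5, "wy": 0, "wz": 0, "gripper": 1}, {"dx": 0.0000, "dy": 0.0117, "dz": 0.0014, "wx": -2.5, "wy": 0, "wz": 0, "gripper": 1}, {"dx": 0.0000, "dy": 0.0117, "dz": 0.0014, "wx": -2.5, "wy": 0, "wz": 0, "gripper": 1}]
```

View pics/w14.png

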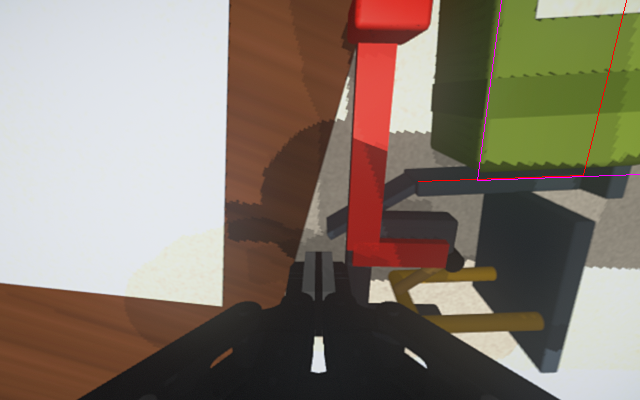

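Request:
arm_command(
  rows=[
    {"dx":0,"dy":0.002,"dz":0.0005,"wx":-1.5,"wy":0,"wz":0,"gripper":1},
    {"dx":0,"dy":0.004,"dz":0.001,"wx":-2.5,"wy":0,"wz":0,"gripper":1},
    {"dx":0,"dy":0.006,"dz":0.001,"wx":-2.5,"wy":0,"wz":0,"gripper":1},
    {"dx":0,"dy":0.008,"dz":0.001,"wx":-2.5,"wy":0,"wz":0,"gripper":1},
    {"dx":0,"dy":0.01,"dz":0.0015,"wx":-2.5,"wy":0,"wz":0,"gripper":1},
    {"dx":0,"dy":0.012,"dz":0.0015,"wx":-2.5,"wy":0,"wz":0,"gripper":1},
    {"dx":0,"dy":0.012,"dz":0.0015,"wx":-2.5,"wy":0,"wz":0,"gripper":1},
    {"dx":0,"dy":0.012,"dz":0.0015,"wx":-2.5,"wy":0,"wz":0,"gripper":1},
  ],
)

```text
clock: 16.4
position: [638.3, 61.1, 37.6]
ee_rot: [-0.149, 0.689, 0.143, 0.694]
contact_force: [0.4, 0.3, -0.3]
gripper_width: 0.1
```

```bash
python3 look.py wrist w15 1; python3 - <<'E'
from plan import *
print(state())
E
```

```text
16.4 [638.3  61.1  37.6] yaw 0.4163889567585421 [[0.009, -0.404, 0.915], [-0.006, 0.915, 0.404], [-1.0, -0.009, 0.005]] 0.11371337794953915 [ 0.4  0.3 -0.3]
tcp in bay [100.24956965 -78.10485658]
(np.float64(201.21898357054113), np.float64(0.31597286776055067))
```

View pics/w15.png

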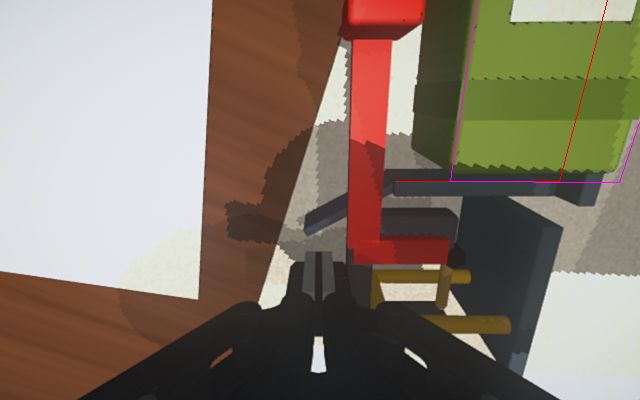

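Request:
arm_command(
  rows=[
    {"dx":0,"dy":0.0005,"dz":0,"wx":0,"wy":0,"wz":0,"gripper":1},
    {"dx":0,"dy":0.001,"dz":0,"wx":0,"wy":0,"wz":0,"gripper":1},
    {"dx":0,"dy":0.0015,"dz":0,"wx":0,"wy":0,"wz":0,"gripper":1},
    {"dx":0,"dy":0.002,"dz":0,"wx":0,"wy":0,"wz":0,"gripper":1},
    {"dx":0,"dy":0.0025,"dz":0,"wx":0,"wy":0,"wz":0,"gripper":1},
    {"dx":0,"dy":0.003,"dz":0,"wx":0,"wy":0,"wz":0,"gripper":1},
    {"dx":0,"dy":0.003,"dz":0,"wx":0,"wy":0,"wz":0,"gripper":1},
    {"dx":0,"dy":0.003,"dz":0,"wx":0,"wy":0,"wz":0,"gripper":1},
  ],
)

```text
clock: 17.25
position: [638.0, 61.8, 37.7]
ee_rot: [-0.15, 0.689, 0.142, 0.695]
contact_force: [3.6, -7.9, -0.8]
gripper_width: 0.1
```

Request:
arm_command(
  rows=[
    {"dx":0,"dy":-0.005,"dz":0,"wx":0,"wy":0,"wz":0,"gripper":1},
    {"dx":0,"dy":-0.02,"dz":0,"wx":0,"wy":0,"wz":0,"gripper":1},
    {"dx":-0.01,"dy":-0.035,"dz":-0.005,"wx":0,"wy":0,"wz":0,"gripper":1},
    {"dx":-0.04,"dy":-0.04,"dz":-0.03,"wx":0,"wy":0,"wz":0,"gripper":1},
    {"dx":-0.075,"dy":-0.04,"dz":-0.06,"wx":0,"wy":0,"wz":0,"gripper":1},
    {"dx":-0.1,"dy":-0.03,"dz":-0.1,"wx":0,"wy":0,"wz":0,"gripper":1},
    {"dx":-0.11,"dy":-0.02,"dz":-0.12,"wx":0,"wy":0,"wz":0,"gripper":1},
    {"dx":-0.11,"dy":-0.02,"dz":-0.12,"wx":0,"wy":0,"wz":0,"gripper":1},
  ],
)

```text
clock: 18.05
position: [533.6, -5.0, 150.5]
ee_rot: [-0.149, 0.688, 0.142, 0.696]
contact_force: [0.6, 0.8, -0.4]
gripper_width: 0.0
```

```bash
python3 look.py wrist w16 1; python3 look.py top t2 1
```

```text
18.05 [533.6  -5.  150.5] yaw 0.41526867799000244 [[0.014, -0.403, 0.915], [-0.007, 0.915, 0.403], [-1.0, -0.011, 0.01]] 0.0375565919164234 [ 0.6  0.8 -0.4]
tcp in bay [-22.17205905 -96.19669655]
18.1 [534.9  -4.7 149.5] yaw 0.41562283001939065 [[0.013, -0.404, 0.915], [-0.007, 0.915, 0.404], [-1.0, -0.012, 0.009]] 0.18347539327831147 [ 0.2  0.5 -0.6]
tcp in bay [-20.8513811  -96.49340772]
```

View pics/w16.png

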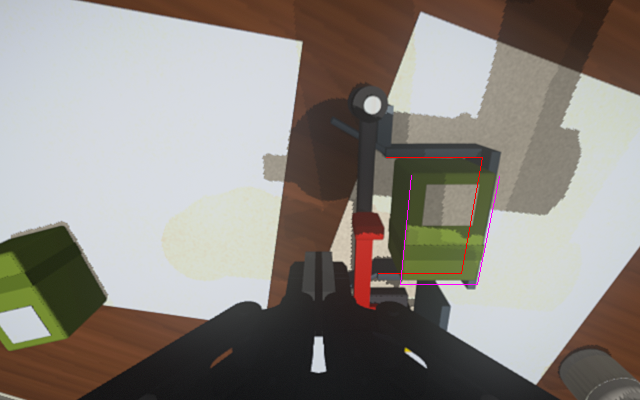

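View pics/t2z.png

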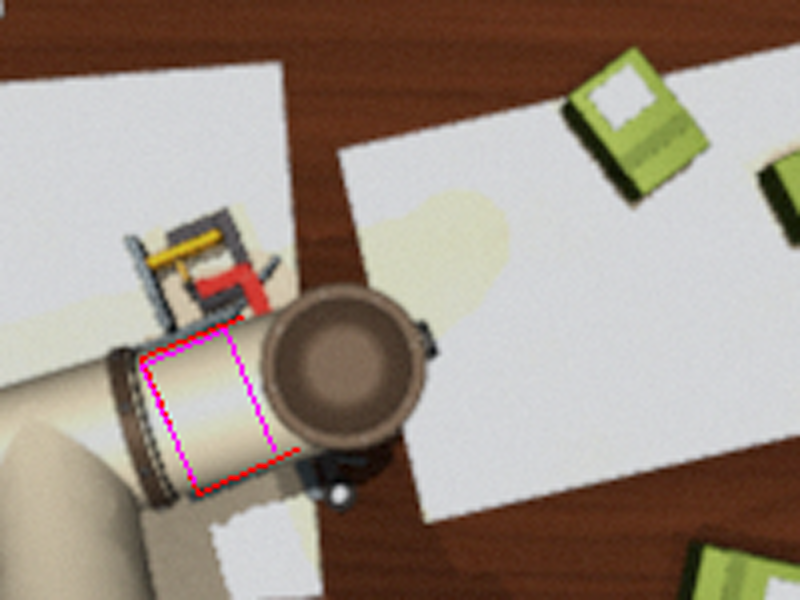

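Request:
arm_command(
  rows=[
    {"dx":0,"dy":0.015,"dz":-0.01,"wx":0,"wy":0,"wz":0,"gripper":1},
    {"dx":0,"dy":0.035,"dz":-0.022,"wx":0,"wy":0,"wz":0,"gripper":1},
    {"dx":0.01,"dy":0.038,"dz":-0.024,"wx":0,"wy":0,"wz":0,"gripper":1},
    {"dx":0.04,"dy":0.038,"dz":-0.024,"wx":0,"wy":0.6,"wz":0,"gripper":1},
    {"dx":0.07,"dy":0.038,"dz":-0.024,"wx":0,"wy":0.6,"wz":0,"gripper":1},
    {"dx":0.085,"dy":0.038,"dz":-0.024,"wx":0,"wy":0.6,"wz":0,"gripper":1},
    {"dx":0.09,"dy":0.038,"dz":-0.024,"wx":0,"wy":0.6,"wz":0,"gripper":1},
    {"dx":0.09,"dy":0.038,"dz":-0.024,"wx":0,"wy":0.6,"wz":0,"gripper":1},
  ],
)

```text
clock: 18.95
position: [499.6, 19.6, 56.7]
ee_rot: [-0.15, 0.693, 0.141, 0.691]
contact_force: [0.3, 0.3, -1.0]
gripper_width: 0.1
```

```bash
python3 look.py wrist w17 1
```

```text
18.95 [499.6  19.6  56.7] yaw 0.4153864836071961 [[0.001, -0.404, 0.915], [-0.013, 0.915, 0.404], [-1.0, -0.012, -0.005]] 0.09916327338090655 [ 0.3  0.3 -1. ]
tcp in bay [-43.31855988 -60.03392233]
```

View pics/w17.png

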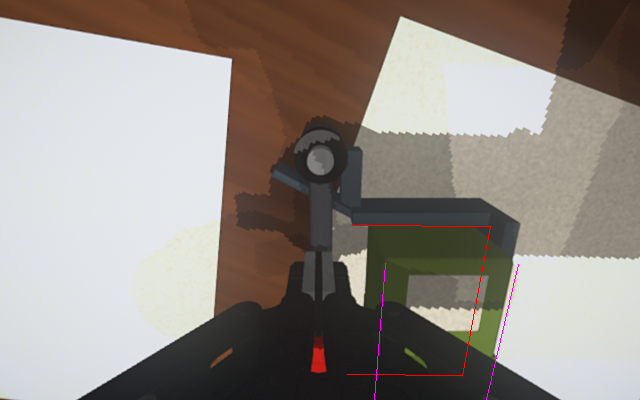

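Request:
arm_command(
  rows=[
    {"dx":0,"dy":0.001,"dz":0.006,"wx":0,"wy":0,"wz":0,"gripper":1},
    {"dx":0,"dy":0.001,"dz":0.011,"wx":0,"wy":0,"wz":0,"gripper":1},
    {"dx":0,"dy":0.001,"dz":0.016,"wx":0,"wy":0,"wz":0,"gripper":1},
    {"dx":0,"dy":0.001,"dz":0.02,"wx":0,"wy":0,"wz":0,"gripper":1},
    {"dx":0,"dy":0.001,"dz":0.024,"wx":0,"wy":0,"wz":0,"gripper":1},
    {"dx":0,"dy":0.001,"dz":0.027,"wx":0,"wy":0,"wz":0,"gripper":1},
    {"dx":0,"dy":0.001,"dz":0.029,"wx":0,"wy":0,"wz":0,"gripper":1},
    {"dx":0,"dy":0.001,"dz":0.03,"wx":0,"wy":0,"wz":0,"gripper":1},
  ],
)

```text
clock: 19.8
position: [527.2, 32.9, 57.5]
ee_rot: [-0.15, 0.692, 0.142, 0.692]
contact_force: [-1.3, -0.4, 0.9]
gripper_width: 0.1
```

Request:
arm_command(
  rows=[
    {"dx":0,"dy":0,"dz":0.0005,"wx":0,"wy":0,"wz":0,"gripper":1},
    {"dx":0,"dy":0,"dz":0.001,"wx":0,"wy":0,"wz":0,"gripper":1},
    {"dx":0,"dy":0,"dz":0.0015,"wx":0,"wy":0,"wz":0,"gripper":1},
    {"dx":0,"dy":0,"dz":0.002,"wx":0,"wy":0,"wz":0,"gripper":1},
    {"dx":0,"dy":0,"dz":0.0025,"wx":0,"wy":0,"wz":0,"gripper":1},
    {"dx":0,"dy":0,"dz":0.003,"wx":0,"wy":0,"wz":0,"gripper":1},
    {"dx":0,"dy":0,"dz":0.003,"wx":0,"wy":0,"wz":0,"gripper":1},
    {"dx":0,"dy":0,"dz":0.003,"wx":0,"wy":0,"wz":0,"gripper":1},
  ],
)

```text
clock: 20.6
position: [529.4, 33.9, 57.4]
ee_rot: [-0.15, 0.692, 0.141, 0.691]
contact_force: [-4.4, -1.2, 3.1]
gripper_width: 0.2
```

Request:
arm_command(
  rows=[
    {"dx":0,"dy":0,"dz":0.001,"wx":0,"wy":0,"wz":0,"gripper":1},
    {"dx":0,"dy":0,"dz":0.002,"wx":0,"wy":0,"wz":0,"gripper":1},
    {"dx":0,"dy":0,"dz":0.003,"wx":0,"wy":0,"wz":0,"gripper":1},
    {"dx":0,"dy":0,"dz":0.0035,"wx":0,"wy":0,"wz":0,"gripper":1},
    {"dx":0,"dy":0,"dz":0.0035,"wx":0,"wy":0,"wz":0,"gripper":1},
    {"dx":0,"dy":0,"dz":0.0035,"wx":0,"wy":0,"wz":0,"gripper":1},
    {"dx":0,"dy":0,"dz":0.0035,"wx":0,"wy":0,"wz":0,"gripper":1},
    {"dx":0,"dy":0,"dz":0.0035,"wx":0,"wy":0,"wz":0,"gripper":1},
  ],
)

```text
clock: 21.4
position: [529.4, 33.8, 57.0]
ee_rot: [-0.15, 0.695, 0.141, 0.689]
contact_force: [-8.6, -2.9, 7.0]
gripper_width: 0.5
```

Request:
arm_command(
  rows=[
    {"dx":0,"dy":0,"dz":-0.006,"wx":0,"wy":0,"wz":0,"gripper":1},
    {"dx":0,"dy":0,"dz":-0.018,"wx":0,"wy":0,"wz":0,"gripper":1},
    {"dx":-0.02,"dy":0,"dz":-0.024,"wx":0,"wy":0,"wz":0,"gripper":1},
    {"dx":-0.06,"dy":0,"dz":-0.024,"wx":0,"wy":0,"wz":0,"gripper":1},
    {"dx":-0.1,"dy":-0.03,"dz":-0.04,"wx":0,"wy":0,"wz":0,"gripper":1},
    {"dx":-0.14,"dy":-0.07,"dz":-0.06,"wx":0,"wy":0,"wz":0,"gripper":1},
    {"dx":-0.16,"dy":-0.11,"dz":-0.06,"wx":0,"wy":0,"wz":0,"gripper":1},
    {"dx":-0.16,"dy":-0.13,"dz":-0.06,"wx":0,"wy":0,"wz":0,"gripper":1},
  ],
)

```text
clock: 22.2
position: [530.5, -109.1, 224.0]
ee_rot: [-0.151, 0.691, 0.14, 0.693]
contact_force: [0.5, 0.1, 0.2]
gripper_width: 0.2
```

Request:
arm_command(
  rows=[
    {"dx":0,"dy":-0.03,"dz":-0.01,"wx":0,"wy":0,"wz":0,"gripper":1},
    {"dx":0,"dy":-0.06,"dz":-0.02,"wx":0,"wy":0,"wz":0,"gripper":1},
    {"dx":0,"dy":-0.09,"dz":-0.03,"wx":0,"wy":0,"wz":0,"gripper":1},
    {"dx":0,"dy":-0.12,"dz":-0.03,"wx":0,"wy":0,"wz":0,"gripper":1},
    {"dx":0,"dy":-0.14,"dz":-0.03,"wx":0,"wy":0,"wz":0,"gripper":1},
    {"dx":0,"dy":-0.15,"dz":-0.03,"wx":0,"wy":0,"wz":0,"gripper":1},
    {"dx":0,"dy":-0.15,"dz":-0.03,"wx":0,"wy":0,"wz":0,"gripper":1},
    {"dx":0,"dy":-0.15,"dz":-0.03,"wx":0,"wy":0,"wz":0,"gripper":1},
  ],
)

```text
clock: 23.0
position: [563.1, -257.8, 226.3]
ee_rot: [-0.151, 0.691, 0.14, 0.693]
contact_force: [-0.6, -0.5, 0.1]
gripper_width: 0.1
```

```bash
python3 look.py wrist w18 1; python3 look.py top t3 1; python3 look.py scene s3; python3 - <<'E'
import cv2
i=cv2.imread("pics/s3.png");cv2.imwrite("pics/s3z.png",cv2.resize(i[150:300,270:420],None,fx=4,fy=4,interpolation=cv2.INTER_CUBIC))
E
```

```text
23.0 [ 563.1 -257.8  226.3] yaw 0.4142280906117098 [[0.006, -0.402, 0.915], [-0.015, 0.915, 0.402], [-1.0, -0.016, -0.001]] 0.08521184890682308 [-0.6 -0.5  0.1]
tcp in bay [ -97.3338815  -339.42202798]
23.05 [ 563.2 -257.6  226.4] yaw 0.41480008816919434 [[0.006, -0.403, 0.915], [-0.015, 0.915, 0.403], [-1.0, -0.016, -0.001]] 0.11576736656561261 [-0.8 -0.1  1.2]
tcp in bay [ -97.20163033 -339.20794413]
23.1 [ 563.2 -257.5  226.6] yaw 0.41510836684587227 [[0.006, -0.403, 0.915], [-0.015, 0.915, 0.403], [-1.0, -0.016, -0.001]] 0.15050956692680742 [ 0.5 -0.5 -0.3]
tcp in bay [ -97.15394627 -339.12416161]
```

View pics/t3z.png

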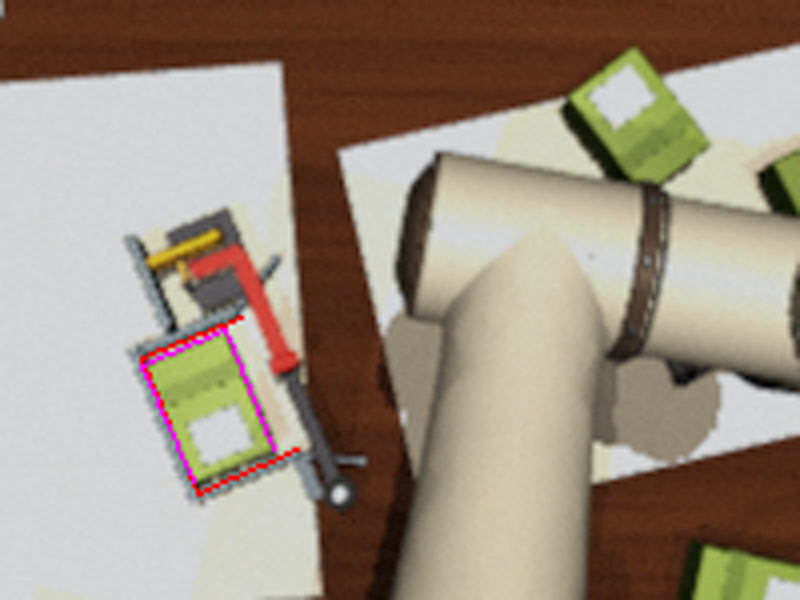

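View pics/s3z.png

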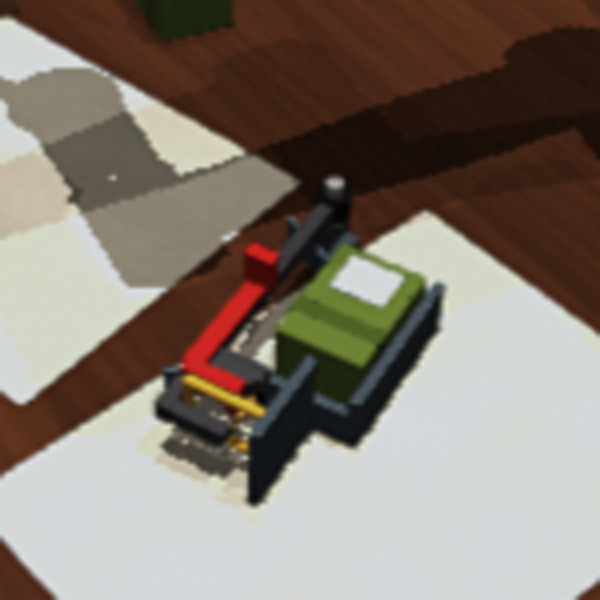

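View pics/t3.png

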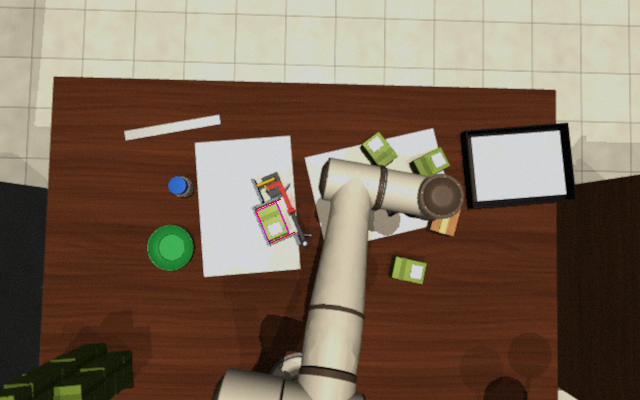

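View pics/w18.png

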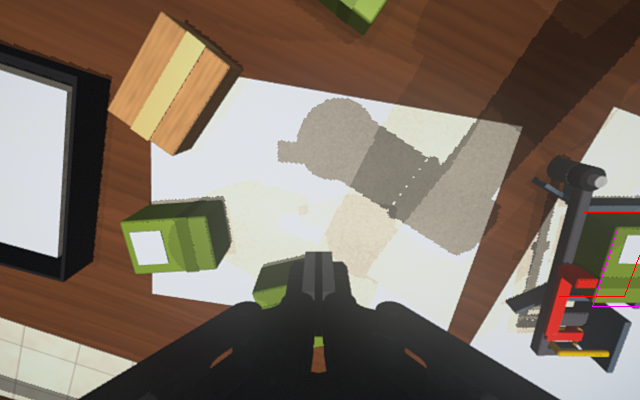

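```bash
python3 - <<'E'
from h import *
d=dict(np.load("t3.npz"));b=(515,92,.416);c,sn=np.cos(b[2]),np.sin(b[2]);M=np.array([[c,-sn],[sn,c]])
f=lambda u,z:(back(d,np.array(u)/4+[220,120],z)[:,:2]-b[:2])@M
print("tab",f([(285,360)],80)+[100,58])
print("parcel",f([(150,372),(222,333),(270,452),(205,480)],60))
img=cv2.imread("pics/t3.png");hsv=cv2.cvtColor(img,cv2.COLOR_BGR2HSV)
g=models.cut_out("top","parcel_center")
for r in g:
    if r["extent"][0]<300:
        m=(r["mask"]).astype(np.uint8);cn=max(cv2.findContours(m,0,2)[0],key=cv2.contourArea);bx=cv2.boxPoints(cv2.minAreaRect(cn));print(r["conf"],(back(d,bx,60)[:,:2]-b[:2])@M,(back(d,bx.mean(0)[None],60)[:,:2]-b[:2])@M)
E
python3 - <<'E'
import cv2
i=cv2.imread("pics/w18.png");cv2.imwrite("pics/w18z.png",cv2.resize(i[140:390,490:640],None,fx=4,fy=2.4*1.6,interpolation=cv2.INTER_CUBIC)[:600*2])
i=cv2.resize(i[150:380,490:640],None,fx=2.6,fy=2.6,interpolation=cv2.INTER_CUBIC);cv2.imwrite("pics/w18z.png",i)
E
```

```text
tab [[107.84342958  -2.17415613]]
parcel [[ 39.31893815  36.52417421]
 [ 45.55541961 -24.18167708]
 [-50.40003242 -23.15283611]
 [-50.89973574  29.46126428]]
0.95 [[ 46.14289237  41.88412366]
 [ 46.86119796 -26.6193143 ]
 [-48.60274263 -27.6320127 ]
 [-49.12821213  40.68938801]] [[-1.24623915  7.11408566]]
0.72 [[ 80.56115213 399.5558298 ]
 [130.51921676 281.36284927]
 [  9.78461593 231.23922018]
 [-39.48576101 349.44073606]] [[ 45.2240161  315.51900805]]
```

View pics/w18z.png

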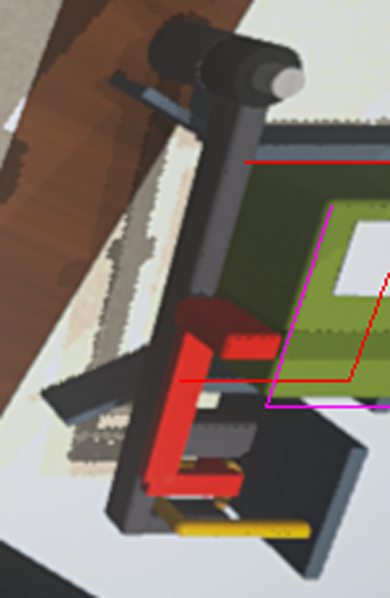

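```bash
python3 -c "
from bench import arm
print(arm.job_done(), arm.read_state()['clock'])"
```

```text
the job is handed in; nothing more can be done
the job is handed in; nothing more can be done
```

The job is done and handed in at about 23 s of the 72 s allowed. The robot had let go of everything and was clear of the scene.

- **Parcel:** I gripped the green parcel farthest to the left, slid it into the mouth and released it. I then pushed it with closed fingers until the back wall stopped it at about 26 N. The last top view puts its centre at bay (-1.2, 7.1) mm, square to the bay.
- **Arm and hook:** I swung the arm shut by its outer side. About 6 N of resistance built up, then dropped to zero as the gate flicked shut. A further push met the stop at about 9 N. The top and wrist pictures show the ring bar inside the hook with the gate closed.
- **Lock:** Only after the snap, I pushed the red tab towards the hook until it stopped at about 9 N. I measured it at about 108 mm from the pivot, where 106 mm is expected, so it is fully forward within measuring error.
- **Bystanders:** The dish and jar look unmoved in the last picture. The carton was partly hidden there by the robot, but the wrist picture shows it upright, and nothing was pushed near it. I did not re-measure these three.

Nothing disagreed beyond 1 to 2 mm of measuring error. Two move calls early on were refused because rows lacked some fields; they moved nothing.

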